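# Dock a finned cold block in the vial chiller

## Robot

A 7-joint arm with a two-finger parallel gripper is mounted at the origin on a cart in front of the work surface, level with it; the furniture and walls round the work are solid. World frame = base frame: x ahead of the robot, y to its left, z up, the work surface at z = 0. Lengths are in m, angles in rad, forces in N, time in s.
With the tool pointing down it reaches from about 0.4 to 0.875 m from the base axis. Payload 6.5 kg.
Tool frame: the origin (TCP) lies at the very end of the fingers, on their centre line; the grasp point (between the pads) lies 19 mm behind it (manip.grip_depth is the distance from the TCP to the grasp point, in m); y points along the fingers, x is the direction in which the jaws open and shut, and the axes are right-handed (so a half turn about y gives the same grasp; the last joint's range is limited). The gripper opens to 88 mm and grips with 3 to 60 N. Pads are 18 mm wide; open, the fingers measure 123 mm over their backs; the gripper's body (75 mm by 187 mm) begins 45 mm behind the grasp point.
Start: joints at [1.086, 0.536, -0.004, 1.538, 0.003, 1.067, -0.071], TCP at [0.264, -0.594, 0.239] pointing down, gripper open.
Joint ranges: [-2.7, 2.7], [-0.37, 2.16], [-1.27, 1.26], [0.24, 2.4], [-1.31, 4.45], [0.19, 1.91], [-2.76, 2.76]. Speed limits (rad/s): [2.39, 2.39, 3.14, 3.14, 3.14, 3.14, 3.14].

## Interface

Orientations are given as [roll, pitch, yaw] about the fixed x, y, z axes, in that order (R = Rz(yaw) Ry(pitch) Rx(roll)).
In Python, from bench import monitor, optics, close_job, nets, manip gives the robot as it stands.
- The arm moves only by the shell command python3 -m inch 'ROWS' [FORCE]. ROWS is JSON, a list of rows, each a list of 7 numbers: the shift along the tool's x, y, z in m, then the turn, a rotation vector about the tool's x, y, z in rad, then the opening, from -1 (shut) to 1 (fully open). A call has 1 to 12 rows; each row is the pose to reach, as a shift and turn from the pose measured when the call began, along the tool's axes at that moment; what a row does not reach only later rows make up. A row lasts 1/12 s, in which the tool goes at most 41.7 mm and 7.16 degrees, less where a joint would pass 70% of its speed; a pose out of reach is approached as far as the arm can. A call with a gripper value outside its range is refused whole. The fingers move at their own pace and stop on an object; FORCE is the grip in N (left out, the last holds). Time passes only in rows, so rows that repeat a pose let the fingers close. It gives the time, the measured TCP pose, the force and the opening at its end, in the units of the state.
- monitor.state(): the state, without advancing time (a new reading comes with each control period).
- optics.get_image(name): name is "side" or "top"; returns the picture (384x512x3 uint8, red, green, blue); there is no depth.
- optics.camera_model(name): a dict with "fx", "fy", "cx", "cy" (pixels), "position" and "attitude" of the camera in the world. Camera axes: x right, y down, z forward; pixel columns grow to the right and rows downward; lengths in m; the calibration is good to about 2 mm. A picture is of the moment at which its call begins. camera_model takes no time and is no camera call.
- close_job(): hands the job in, once; it reports no verdict.
Trained networks look in the newest picture that a camera, given by its name, has taken for a name from the list of things; names that differ only in an ending like _2 or _b are one class to them, and where a whole thing is asked for, a point or a joint stands for the part that bears it (a point fixed in the world has none). Each returns a list of dicts, best first, with "conf" (0 to 1); they miss things now and then, are a little off and sometimes report something else, mostly with a low value. They report only what shows in the picture. A call takes as long as a camera call.
- nets.spot_in(name, camera): "extent" ([left, top, width, height] in pixels, round what is visible of it).
- nets.landmark_of(name, camera): "centre" ([column, row] in pixels: a listed point, or the origin of a listed thing).
The state is a dict: "clock": time; "joint_pos": joint angles; "joint_vel": joint speeds; "joint_torque": joint torques, N m; "position": TCP position; "tool_rot": TCP orientation; "ft_force": force on the tool from outside, world axes, zero at the start; "wrist_torque": the same for the moment, N m; "grip_width": finger opening in m.
Only numpy, scipy, OpenCV 4.12 (cv2) and the standard library are available. Lean on these libraries where they do the work, as an engineer would, in place of code of your own. Each camera call takes 0.05 s, during which the arm holds its last target.

## Task

Dock the cold block with the vials in the chiller: without lifting it, push it over the bench so that its fins slide between the fins of the chiller's comb, feeling for the gaps and never ramming it, until it is fully home. Then swing the wire bail down over it until the bail lies fully shut behind the block. Leave the other things on the bench where they are.

Things in the scene. Friction and masses are not known exactly. Their poses are not given: they have to be found in the camera images.
- chiller: White bench chiller, fixed. Origin: on the bench under the middle of the comb's back plate; x points from its open front into the housing (the way the block is pushed), y left, z up. Housing x = 6 to 100 mm, 112 wide, 95 high. Grey cheeks beside the comb: y = +-45 to 56 mm, x from -24 mm, 49 mm high; a hood covers the fin roots from x = -12 mm, z = 46 to 51 mm.
- comb_mouth (a point): Point on the chiller's centre line at the ends of its comb's fins (26 mm before the back plate, 21 mm up), axes as the chiller. The comb: 5 upright aluminium fins, 5.8 mm thick, pitch 14 mm (8.2 mm gaps), one in the middle, z = 4 to 38 mm, blunt ends. It floats: it rests anywhere up to 5.5 mm left or right of the centre line (not reported) and shifts only under some 14 N. More than 40 N on it does damage.
- cold_block: Loose aluminium block with vials, 0.4 to 0.65 kg, on plastic feet. Body 60 (x) by 92 (y) mm, top 40 mm up, vial caps to 51 mm. Origin: underside, under the body's centre. Fins stand out of its +x face. Home when its fin tips meet the comb's back plate: origin at x = -58 mm in the chiller's frame, within 6.7 mm of its centre line, axes parallel. Fins first touch fins at x = -84 mm.
- fin_tips (a point): On the block, 58 mm before its origin and 21 mm up: middle of the tips of its 6 upright fins, 28 mm long, 5.8 mm thick, pitch 14 mm (at y = +-7, 21, 35 mm), z = 4 to 38 mm, blunt ends, slick (friction about 0.2). In its gap each fin has 1.2 mm of play either side; the outermost two run outside the comb, inside the cheeks. One gap (14 mm) too far to a side is wrong and does not go home.
- push_face (a point): Middle of the block's flat back (-x) face, 30 mm behind its origin and 21 mm up, 92 mm wide and 38 mm high: the face to push on.
- bail (a joint): Wire bail hinged on the chiller's sides about a level axis along the chiller's y at x = 12, z = 30 mm in its frame. 0 = shut (lying forward, its bar behind the block); grows as it swings up and back, to 2.0 rad; starts standing at 1.55 to 1.85. Friction hinge (0.15 N m): stays where it is left. It can shut only if the block is home.
- bail_bar (a point): Middle of the bail's cross bar, along the chiller's y: blue sleeve 10 mm thick, 80 mm long; wire 6 mm, 131 mm wide over the arms. At bail angle q: x = 12 - 109 cos q - 6 sin q, z = 30 + 109 sin q - 6 cos q mm in the chiller's frame. Shut, it is 24 mm above the bench and 4 mm clear behind the docked block.
- vial_rack: Blue rack full of vials, 54 x 150 x 35 mm, loose bystander to the left. Origin: centre of its underside.
- bottle_100: 100 ml clear glass bottle with blue cap, 57 mm thick, 101 mm high, loose bystander to the left. Origin: centre of its underside.
- tip_box: Blue box of pipette tips with a clear lid, 89 x 122 x 77 mm, loose bystander to the left. Origin: centre of its underside.
- filter_pack: Small white and green card box, 48 x 80 x 30 mm, loose bystander to the right. Origin: centre of its underside.
- tape_roll: Yellow roll of tape lying flat, 67 mm across, 19 mm high, loose bystander to the right. Origin: centre of its underside.

How it is judged:
By the outcome, as a careful person would: the job done as asked, in the order asked, and still so for the second after the job is handed in, with the robot touching nothing.
It also fails if it takes over 72 s, if anything falls off the work surface, if the arm or the gripper's body presses on something with over 40 N, if the wrist force passes 120 N, or if a joint passes its speed limit or range.

## Working session

There is one attempt and no reset: what is moved stays moved. The work goes in short steps, Python scripts to look and compute and a shell command to move; the robot and the scene stay as the last step left them, time stands still between calls to the robot, and variables do not carry over. Pictures are saved under pics/ and viewed, and the job is handed in when it is done.

```bash
ls; mkdir -p pics; python3 - <<'E'
from bench import monitor, optics, nets, manip
import cv2
print(monitor.state())
for c in ("side","top"):
    im=optics.get_image(c); cv2.imwrite(f"pics/{c}0.png",im[:,:,::-1])
    print(c,optics.camera_model(c))
    for n in ("chiller","comb_mouth","cold_block","fin_tips","push_face","bail_bar"):
        print(n,[(d['centre'],round(d['conf'],2)) for d in nets.landmark_of(n,c)][:2])
print(monitor.state()['clock'])
E
```

```text
pics
{'clock': 0.0, 'joint_pos': array([ 1.0857948 ,  0.53718317, -0.0044352 ,  1.53882465,  0.00262548,
        1.06731317, -0.07118514]), 'joint_vel': array([ 0.00049756, -0.001503  , -0.0011614 ,  0.00084537, -0.00079796,
        0.00113123,  0.00102566]), 'joint_torque': array([ 1.58913190e-04, -5.70969164e+01,  9.90708545e-01, -2.51595837e+01,
       -5.63203089e-02,  1.77699700e-02,  1.44721607e-04]), 'position': array([ 0.26406544, -0.59328745,  0.23784701]), 'tool_rot': array([-1.5709467 ,  0.00171623, -1.15189888]), 'ft_force': array([-0.54989677,  0.0714436 ,  0.18604813]), 'wrist_torque': array([ 0.03198792, -0.01031889, -0.03163907]), 'grip_width': 0.08842004382235236}
side {'fx': 479.8135250655318, 'fy': 479.8135250655318, 'cx': 251.63651464083796, 'cy': 189.23794403658712, 'position': array([-0.04515739,  1.0038561 ,  0.79015248]), 'attitude': array([-2.12968251,  0.0084296 , -2.60465582])}
chiller [([241.6, 182.7], 0.81)]
comb_mouth [([254.1, 183.2], 0.65)]
cold_block [([278.3, 188.1], 0.65), ([249.7, 181.8], 0.61)]
fin_tips [([263.4, 180.7], 0.6)]
push_face [([284.9, 183.7], 0.93)]
bail_bar [([233.0, 144.5], 0.56)]
top {'fx': 451.94379983452944, 'fy': 451.94379983452944, 'cx': 255.52418430025477, 'cy': 188.20682699550562, 'position': array([ 0.48933845, -0.00604682,  1.11969751]), 'attitude': array([-3.07777309,  0.03395084, -1.59147777])}
chiller [([300.7, 153.4], 0.64)]
comb_mouth [([302.2, 161.5], 0.82)]
cold_block [([319.4, 195.8], 0.88)]
fin_tips [([305.4, 173.4], 0.92)]
push_face [([324.9, 209.1], 0.62), ([169.0, 238.8], 0.49)]
bail_bar [([303.8, 134.6], 0.71), ([325.3, 207.8], 0.68)]
0.7
```

```bash
python3 - <<'E'
import cv2
im=cv2.imread("pics/top0.png"); cv2.imwrite("pics/top0c.png",cv2.resize(im[80:270,200:440],None,fx=3.3,fy=3.15,interpolation=cv2.INTER_CUBIC))
im=cv2.imread("pics/side0.png"); cv2.imwrite("pics/side0c.png",cv2.resize(im[90:240,160:360],None,fx=4,fy=4,interpolation=cv2.INTER_CUBIC))
E
```

```text
(no output)
```

View pics/top0.png

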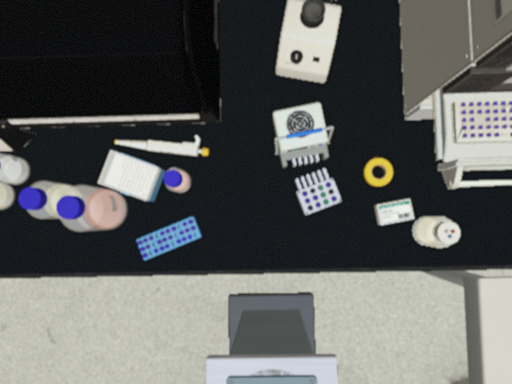

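View pics/side0.png

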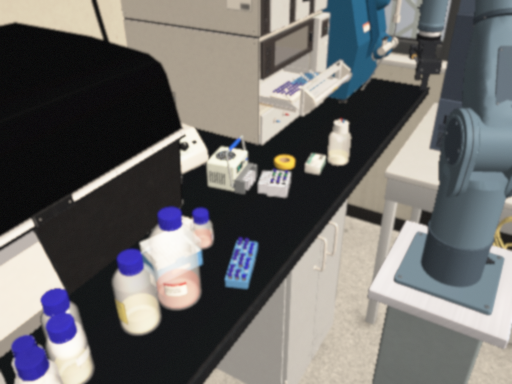

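```bash
ls pics
```

```text
side0.png
side0c.png
top0.png
top0c.png
```

View pics/top0c.png

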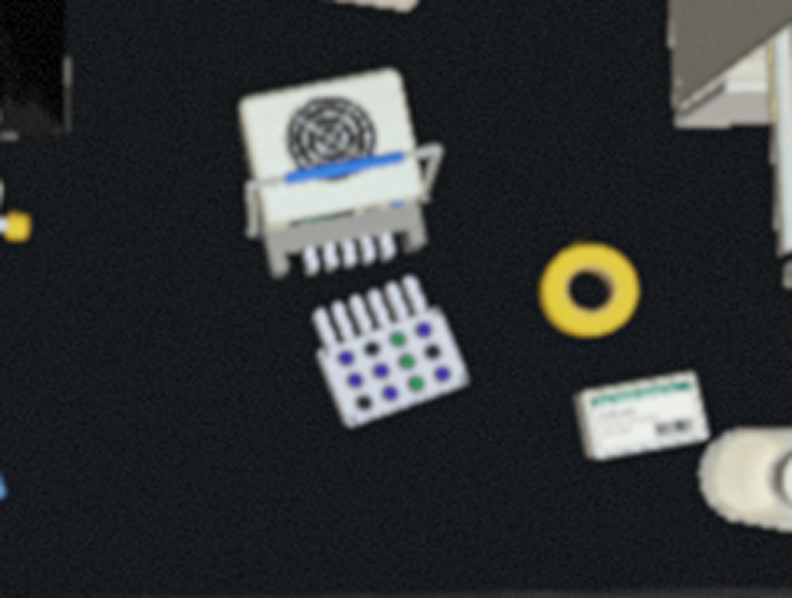

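View pics/side0c.png

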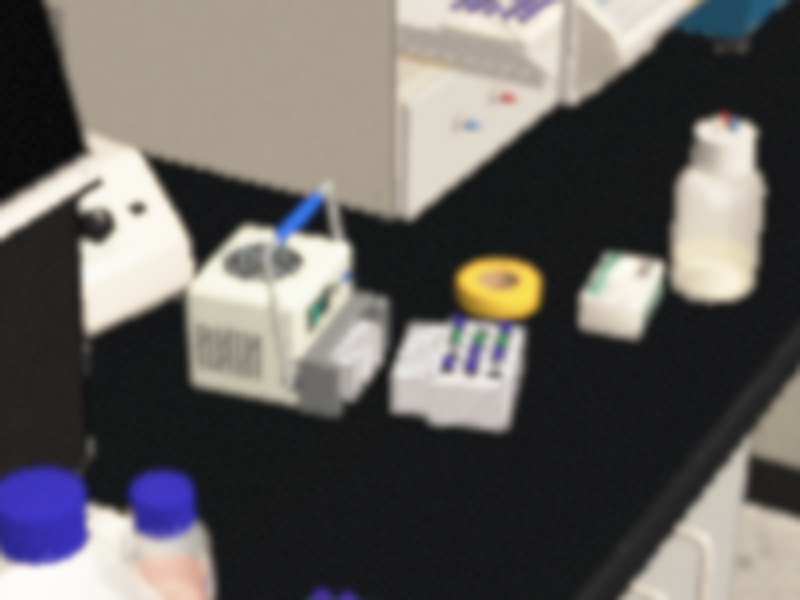

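```bash
cat > h.py <<'E'
import numpy as np, cv2
from scipy.spatial.transform import Rotation as R
from scipy.optimize import minimize
from bench import monitor, optics, nets
def cam(c):
    m=optics.camera_model(c); return m,R.from_euler('xyz',m['attitude']).as_matrix()
def proj(c,P):
    m,A=c; p=(np.atleast_2d(P)-m['position'])@A
    return np.c_[m['fx']*p[:,0]/p[:,2]+m['cx'],m['fy']*p[:,1]/p[:,2]+m['cy']]
def ray(c,uv,z):
    m,A=c; d=A@np.array([(uv[0]-m['cx'])/m['fx'],(uv[1]-m['cy'])/m['fy'],1]); return m['position']+d*(z-m['position'][2])/d[2]
def T(pose,P): # pose x,y,yaw
    c,s=np.cos(pose[2]),np.sin(pose[2]); P=np.atleast_2d(P).astype(float)
    return np.c_[pose[0]+c*P[:,0]-s*P[:,1],pose[1]+s*P[:,0]+c*P[:,1],P[:,2]]
def box(x0,x1,y0,y1,z0,z1):
    return np.array([[x,y,z] for x in(x0,x1) for y in(y0,y1) for z in(z0,z1)])/1000.
S=8
def fill(mask,c,pts,val,off):
    q=(proj(c,pts)-off+0.5)*S
    h=cv2.convexHull(np.round(q*16).astype(np.int32))
    cv2.fillConvexPoly(mask,h,val,cv2.LINE_8,4)
def down(mask,w,h,sig):
    m=cv2.resize(mask,(w,h),interpolation=cv2.INTER_AREA)
    return cv2.GaussianBlur(m,(0,0),sig)
E
python3 - <<'E'
from h import *
c=cam('top');s=cam('side')
lm={'chiller':(300.7,153.4,0),'comb':(302.2,161.5,.021),'block':(319.4,195.8,0),'tips':(305.4,173.4,.021),'push':(324.9,209.1,.021)}
for k,v in lm.items(): print(k,ray(c,v[:2],v[2]).round(4))
for k,v in {'chiller':(241.6,182.7,0),'comb':(254.1,183.2,.021),'block':(278.3,188.1,0),'tips':(263.4,180.7,.021),'push':(284.9,183.7,.021)}.items(): print('S',k,ray(s,v[:2],v[2]).round(4))
E
```

```text
chiller [ 0.6459 -0.0837  0.    ]
comb [ 0.623  -0.0854  0.021 ]
block [ 0.5393 -0.1269  0.    ]
tips [ 0.5937 -0.0923  0.021 ]
push [ 0.5059 -0.1369  0.021 ]
S chiller [ 0.6545 -0.0961  0.    ]
S comb [ 0.6009 -0.0836  0.021 ]
S block [ 0.5383 -0.1257  0.    ]
S tips [ 0.5834 -0.111   0.021 ]
S push [ 0.5173 -0.1284  0.021 ]
```

```bash
cat >> h.py <<'E'
def labels(c,ch,d,bl,off,w,h,q=1.7):
    L=np.zeros((h*S,w*S),np.uint8); f=lambda fr,b,v: fill(L,c,T(fr,b),v,off)
    # chiller: fins, back plate, cheeks, hood, housing
    for i in range(-2,3): f(ch,box(-26,0,d+14*i-2.9,d+14*i+2.9,4,38),3)
    for i in range(-2,3): f(ch,box(-26,0,d+14*i-2.9,d+14*i+2.9,37.9,38),4)
    if bl is not None:
        f(bl,box(-30,30,-46,46,2,40),5)
        for y in(-35,-21,-7,7,21,35): f(bl,box(30,58,y-2.9,y+2.9,4,38),5)
        f(bl,box(-30,30,-46,46,39.9,40),6)
        for y in(-35,-21,-7,7,21,35): f(bl,box(30,58,y-2.9,y+2.9,37.9,38),6)
    for sg in(-1,1):
        a,b=sorted((sg*45,sg*56)); f(ch,box(-24,6,a,b,0,49),2)
    f(ch,box(-12,6,-45,45,46,51),2)
    for sg in(-1,1):
        a,b=sorted((sg*45,sg*56)); f(ch,box(-24,6,a,b,48.9,49),7)
    f(ch,box(6,100,-56,56,0,95),8)
    f(ch,box(6,100,-56,56,94.9,95),1)
    return L
NL=9
def render(c,p,img,off,w,h,W,sig=0.8,ret=False):
    ch=p[0:3];d=p[3];bl=p[4:7]
    L=labels(c,ch,d,bl,off,w,h)
    A=np.stack([down((L==k).astype(np.float32),w,h,sig) for k in range(NL)],-1)
    a=A[W];y=img[W]
    co=np.linalg.lstsq(a.T@a+1e-3*np.eye(NL),a.T@y,rcond=None)[0]
    r=y-a@co
    e=np.abs(r); e=np.where(e<40,e*e/80,e-20).mean()
    if ret: return e,(A@co).clip(0,255).astype(np.uint8)
    return e
def weights(c,p,img,off,w,h):
    W=np.ones((h*S,w*S),np.uint8)
    ch,bl=p[0:3],p[4:7]
    # bail + fan excluded
    fill(W,c,T(ch,box(22,80,-40,40,95,95.1)),0,off)
    for sg in(-1,1): 
        a,b=sorted((sg*55,sg*72)); fill(W,c,T(ch,box(0,50,a,b,30,150)),0,off)
    fill(W,c,T(ch,box(0,50,-70,70,120,150)),0,off)
    fill(W,c,T(bl,box(-26,26,-40,40,40,52)),0,off)
    fill(W,c,T(ch,box(4,7,-40,40,50,90)),0,off)
    W=cv2.resize(W,(w,h),interpolation=cv2.INTER_AREA)>0
    K=np.zeros((h*S,w*S),np.uint8)
    fill(K,c,T(ch,box(-120,115,-85,85,0,0.1)),1,off);fill(K,c,T(bl,box(-60,80,-70,70,0,.1)),1,off)
    return W&(cv2.resize(K,(w,h),interpolation=cv2.INTER_AREA)>0)
def fit(p0,img,cn='top',roi=(230,70,140,180),steps=(.004,.004,.04,3,.004,.004,.04),mask=None,rounds=2,free=None):
    c=cam(cn);x,y,w,h=roi;off=np.array([x,y]);im=img[y:y+h,x:x+w].astype(np.float32)
    p=np.array(p0,float);steps=np.array(steps)
    free=np.arange(7) if free is None else np.array(free)
    for k in range(rounds):
        W=weights(c,p,im,off,w,h)
        if mask is not None: W&=mask[y:y+h,x:x+w]
        def g(v):
            q=p.copy();q[free]=p[free]+v*steps[free]; return render(c,q,im,off,w,h,W)
        r=minimize(g,np.zeros(len(free)),method='Powell',options=dict(maxfev=500,xtol=.01,ftol=1e-4,))
        p[free]+=r.x*steps[free]; steps=steps/3
    e,m=render(c,p,im,off,w,h,W,ret=True)
    return p,e,im,m,W
def show(name,im,m,W,k=4):
    a=np.hstack([im.astype(np.uint8),np.where(W[...,None],m,m//2).astype(np.uint8)])
    k=min(800/a.shape[1],600/a.shape[0])
    cv2.imwrite(name,cv2.resize(a[:,:,::-1],None,fx=k,fy=k,interpolation=cv2.INTER_CUBIC))
def rel(p): # block in chiller frame, mm/deg
    dx=p[4:6]-p[0:2];c,s=np.cos(p[2]),np.sin(p[2])
    return np.array([(c*dx[0]+s*dx[1])*1e3,(-s*dx[0]+c*dx[1])*1e3,np.degrees(p[6]-p[2])])
E
python3 - <<'E'
from h import *
import time
img=cv2.imread('pics/top0.png')[:,:,::-1]
t=time.time()
best=None
for yc in (0.1,):
    p,e,im,m,W=fit([0.65,-0.09,yc,0,0.5393,-0.1269,0.35],img)
    p2,e2,im,m,W=fit(p,img,steps=(.001,.001,.01,2,.001,.001,.01))
    print(p.round(4),e,p2.round(4),e2,time.time()-t)
show('pics/fit0.png',im,m,W); print(rel(p2)); np.save('p.npy',p2)
E
```

```text
[ 0.6446 -0.088   0.1853 -1.634   0.5376 -0.1219  0.3329] 2.367630871247717 [ 0.6446 -0.088   0.1853 -1.634   0.5376 -0.1219  0.3329] 2.3475838128037814 28.97872543334961
[-111.38518527  -13.6055741     8.45779222]
```

View pics/fit0.png

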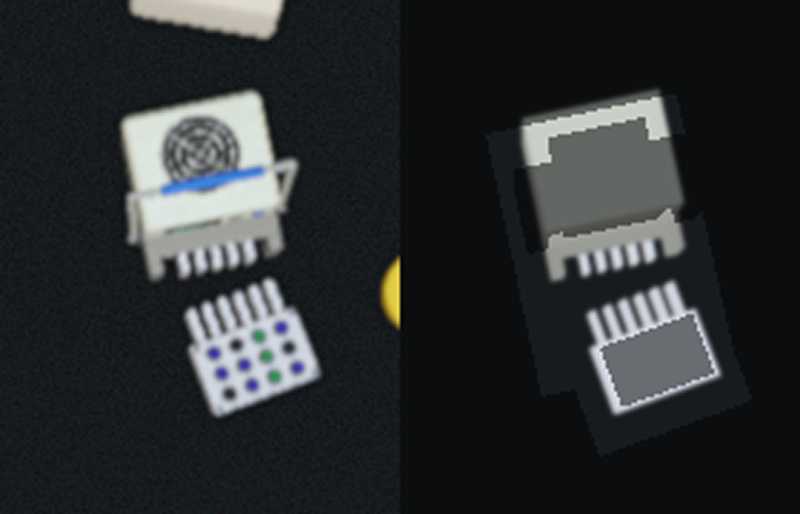

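```bash
cat >> h.py <<'E'
def chT(x,y,z): # chiller mm -> world
    p=np.load('p.npy'); return T(p[:3],np.array([[x,y,z]])/1000.)[0]
def chI(P):
    p=np.load('p.npy'); d=np.array(P)-np.r_[p[:2],0]; c,s=np.cos(p[2]),np.sin(p[2]); return np.array([c*d[0]+s*d[1],-s*d[0]+c*d[1],d[2]])*1e3
def go(x,y,z,yaw,st=None): # chiller-frame target mm, yaw rad rel. chiller of tool x
    st=st or monitor.state(); p=np.load('p.npy')
    R0=R.from_euler('xyz',st['tool_rot']); W=chT(x,y,z)
    R1=R.from_euler('xyz',[-np.pi/2,0,p[2]+yaw])
    sh=R0.inv().apply(W-st['position']); rv=(R0.inv()*R1).as_rotvec()
    print('rows:',sh.round(4),rv.round(3),'|',W.round(3))
def where():
    st=monitor.state();p=np.load('p.npy')
    f=R.from_euler('z',-p[2]).apply(st['ft_force'])
    print('t',round(st['clock'],2),'ch',chI(st['position']).round(1),'yaw',round(st['tool_rot'][2]-p[2],4),'rp',st['tool_rot'][:2].round(3),'F',f.round(1),'w',round(st['grip_width'],4))
E
python3 - <<'E'
from h import *
c=cam('top');img=cv2.imread('pics/top0.png')[:,:,::-1];p=np.load('p.npy')
x,y,w,h=roi=(230,70,140,180);off=np.array([x,y]);im=img[y:y+h,x:x+w].astype(np.float32);W=weights(c,p,im,off,w,h)
for d in np.arange(-6,6.1,1):
    q=p.copy();q[3]=d;print(d,round(render(c,q,im,off,w,h,W),3),end='; ')
print()
for n,u in dict(bottleR=(437,230),tape=(379,172),pack=(394,212)).items(): 
    P=ray(c,u,.02); print(n,P.round(3),chI(P).round(0))
where()
go(-111,-95,150,0); go(-111,-95,30,0)
E
```

```text
-6.0 3.833; -5.0 3.374; -4.0 2.945; -3.0 2.582; -2.0 2.371; -1.0 2.405; 0.0 2.741; 1.0 3.307; 2.0 3.944; 3.0 4.55; 4.0 4.998; 5.0 5.242; 6.0 5.263; 
bottleR [ 0.45  -0.402  0.02 ] [-249. -273.   20.]
tape [ 0.593 -0.27   0.02 ] [ -84. -170.   20.]
pack [ 0.495 -0.302  0.02 ] [-186. -183.   20.]
t 0.7 ch [-466.9 -427.1  238.7] yaw -1.3373 rp [-1.571 -0.   ] F [0.8 0.2 0.4] w 0.0884
rows: [-0.2407  0.0887  0.4231] [ 0.    -1.337  0.   ] | [ 0.553 -0.202  0.15 ]
rows: [-0.2407  0.2087  0.4231] [ 0.    -1.337  0.   ] | [ 0.553 -0.202  0.03 ]
```

```bash
python3 -m inch '[[-0.02,0,0.035,0,-0.12,0,-0.32],[-0.04,0,0.07,0,-0.24,0,-0.32],[-0.06,0,0.106,0,-0.36,0,-0.32],[-0.08,0,0.14,0,-0.48,0,-0.32],[-0.1,0,0.176,0,-0.6,0,-0.32],[-0.12,0,0.21,0,-0.72,0,-0.32],[-0.14,0,0.246,0,-0.84,0,-0.32],[-0.16,0,0.28,0,-0.96,0,-0.32],[-0.18,0,0.316,0,-1.08,0,-0.32],[-0.2,0,0.35,0,-1.2,0,-0.32],[-0.22,0.02,0.39,0,-1.3,0,-0.32],[-0.2407,0.05,0.4231,0,-1.337,0,-0.32]]' && python3 - <<'E'
from h import *
where(); go(-111,-95,14,0)
E
```

```text
clock: 1.7
position: [0.5495, -0.2101, 0.1993]
tool_rot: [-1.573, -0.006, 0.191]
ft_force: [0.6, -1.0, -0.5]
grip_width: 0.0299
t 1.7 ch [-115.9 -102.5  199.3] yaw 0.0054 rp [-1.573 -0.006] F [ 0.4 -1.1 -0.5] w 0.0299
rows: [0.0039 0.1853 0.0079] [0.003 0.005 0.006] | [ 0.553 -0.202  0.014]
```

```bash
python3 -m inch '[[0.002,0.03,0.004,0.003,0.005,0.006,-0.32],[0.004,0.065,0.008,0.003,0.005,0.006,-0.32],[0.004,0.1,0.008,0.003,0.005,0.006,-0.32],[0.004,0.13,0.008,0.003,0.005,0.006,-0.32],[0.004,0.155,0.008,0.003,0.005,0.006,-0.32],[0.004,0.175,0.008,0.003,0.005,0.006,-0.32],[0.004,0.185,0.008,0.003,0.005,0.006,-0.32],[0.004,0.185,0.008,0.003,0.005,0.006,-0.32]]' && python3 - <<'E'
from h import *
where(); go(-111,-60,14,0)
im=optics.get_image('top');cv2.imwrite('pics/t1.png',cv2.resize(im[70:270,230:400,::-1],None,fx=3,fy=3,interpolation=cv2.INTER_CUBIC))
E
```

```text
clock: 2.37
position: [0.5516, -0.2013, 0.0123]
tool_rot: [-1.569, 0.004, 0.186]
ft_force: [0.1, 0.5, -0.1]
grip_width: 0.0302
t 2.37 ch [-112.2  -94.2   12.3] yaw 0.0006 rp [-1.569  0.004] F [ 0.2  0.4 -0.1] w 0.0302
rows: [ 0.0012 -0.0016  0.0342] [-0.002  0.001 -0.004] | [ 0.547 -0.167  0.014]
```

View pics/t1.png

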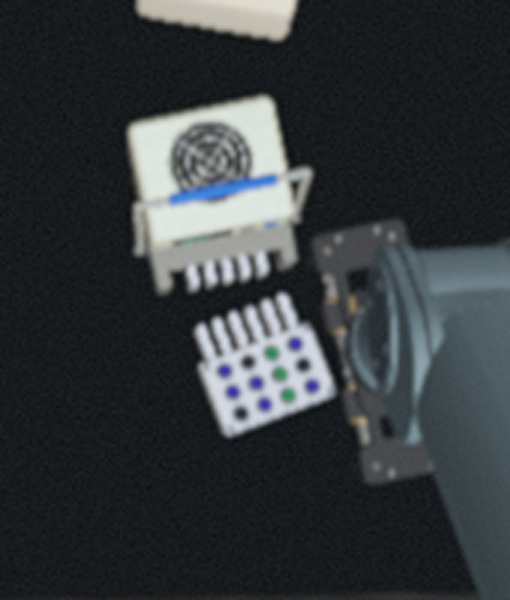

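```bash
python3 -m inch '[[0,0,0.004,0,0,0,-0.32],[0,0,0.008,0,0,0,-0.32],[0,0,0.012,0,0,0,-0.32],[0,0,0.015,0,0,0,-0.32],[0,0,0.018,0,0,0,-0.32],[0,0,0.02,0,0,0,-0.32],[0,0,0.022,0,0,0,-0.32],[0,0,0.024,0,0,0,-0.32],[0,0,0.026,0,0,0,-0.32],[0,0,0.028,0,0,0,-0.32],[0,0,0.03,0,0,0,-0.32],[0,0,0.032,0,0,0,-0.32]]' && python3 - <<'E'
from h import *
where()
im=optics.get_image('top');cv2.imwrite('pics/t2f.png',im[:,:,::-1])
p=np.load('p.npy');p[4:]=[p[4],p[5]+.01,p[2]]
# exclude robot area: mask out right of tool plane left edge of body in chiller frame
c=cam('top');K=np.ones((384*1,512*1),np.uint8)
st=monitor.state();y0=chI(st['position'])[1]+37
def rmask(x0,x1,y0,y1,z=.09):
    M=np.ones((384,512),np.uint8);q=proj(c,T(p[:3],box(x0,x1,y0,y1,76,140)));cv2.fillConvexPoly(M,cv2.convexHull(np.round(q).astype(np.int32)),0);return M>0
M=rmask(-215,-10,-200,y0+2)
q,e,im,m,W=fit(p,im,mask=M,free=[4,5,6])
show('pics/fit2.png',im,m,W);print(q.round(4),e,rel(q));np.save('p.npy',q)
E
```

```text
clock: 3.42
position: [0.5469, -0.173, 0.0145]
tool_rot: [-1.573, 0.002, 0.184]
ft_force: [-1.0, -6.7, 4.1]
grip_width: 0.0299
t 3.42 ch [-111.7  -65.5   14.5] yaw -0.0012 rp [-1.573  0.002] F [-2.2 -6.4  4.1] w 0.0299
[ 0.6446 -0.088   0.1853 -1.634   0.5377 -0.1126  0.2814] 2.6370423204293787 [-109.56259904   -4.43286457    5.5100409 ]
```

View pics/fit2.png

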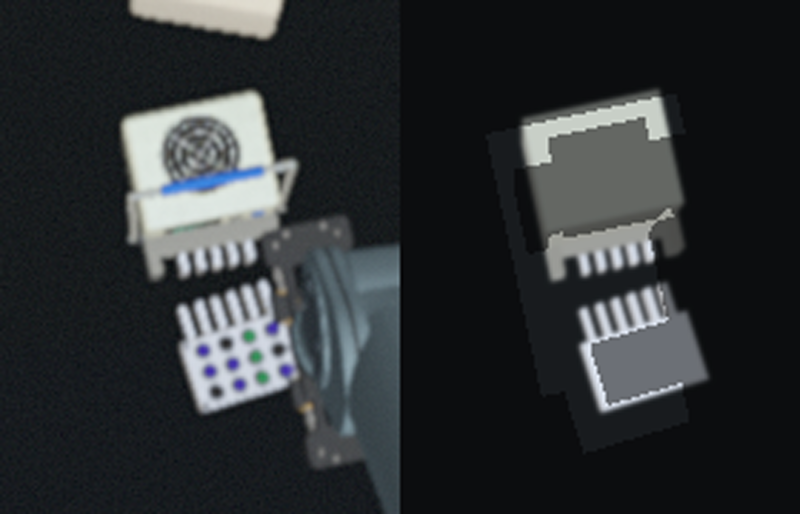

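```bash
python3 -m inch '[[0,0,-0.008,0,0,0,-0.32],[0,0,-0.02,0,0,0,-0.32],[0,-0.03,-0.025,0,0,0,-0.2],[-0.01,-0.06,-0.02,0,0.12,0,0.1],[-0.025,-0.065,-0.01,0,0.24,0,0.2],[-0.04,-0.065,0,0,0.36,0,0.2],[-0.055,-0.065,0.01,0,0.48,0,0.2],[-0.065,-0.065,0.02,0,0.6,0,0.2],[-0.07,-0.065,0.03,0,0.72,0,0.2],[-0.07,-0.065,0.04,0,0.84,0,0.2],[-0.07,-0.065,0.05,0,0.96,0,0.2],[-0.07,-0.065,0.06,0,1.08,0,0.2]]' && python3 - <<'E'
from h import *
where()
im=optics.get_image('top');cv2.imwrite('pics/t3f.png',im[:,:,::-1])
cv2.imwrite('pics/t3.png',cv2.resize(im[70:270,230:400,::-1],None,fx=3,fy=3,interpolation=cv2.INTER_CUBIC))
go(-172,-4,14,-np.pi/2)
E
```

```text
clock: 4.47
position: [0.4672, -0.1264, 0.0796]
tool_rot: [-1.573, -0.001, -0.902]
ft_force: [-0.6, 0.9, 0.1]
grip_width: 0.0527
t 4.47 ch [-181.4   -5.    79.6] yaw -1.0875 rp [-1.573e+00 -1.000e-03] F [-0.5  1.   0.1] w 0.0527
rows: [0.0055 0.0655 0.0075] [ 0.002  0.479 -0.   ] | [ 0.476 -0.124  0.014]
```

View pics/t3.png

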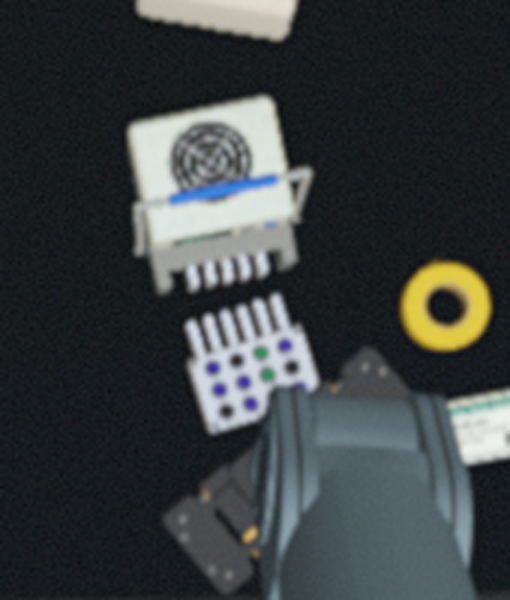

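```bash
python3 -m inch '[[0.002,0,0.002,0,0.12,0,0.2],[0.004,0,0.004,0,0.24,0,0.2],[0.005,0.015,0.0065,0,0.36,0,0.2],[0.0055,0.035,0.0075,0.002,0.479,0,0.2],[0.0055,0.055,0.0075,0.002,0.479,0,0.2],[0.0055,0.065,0.0075,0.002,0.479,0,0.2],[0.0055,0.0655,0.0075,0.002,0.479,0,0.2]]' && python3 - <<'E'
from h import *
where()
im=optics.get_image('top');cv2.imwrite('pics/t4f.png',im[:,:,::-1])
cv2.imwrite('pics/t4.png',cv2.resize(im[70:270,230:400,::-1],None,fx=3,fy=3,interpolation=cv2.INTER_CUBIC))
E
```

```text
clock: 5.1
position: [0.4749, -0.1239, 0.0122]
tool_rot: [-1.574, 0.001, -1.383]
ft_force: [-0.6, -0.1, 0.5]
grip_width: 0.0532
t 5.1 ch [-173.4   -4.    12.2] yaw -1.5686 rp [-1.574e+00  1.000e-03] F [-0.7 -0.   0.5] w 0.0532
```

View pics/t4.png

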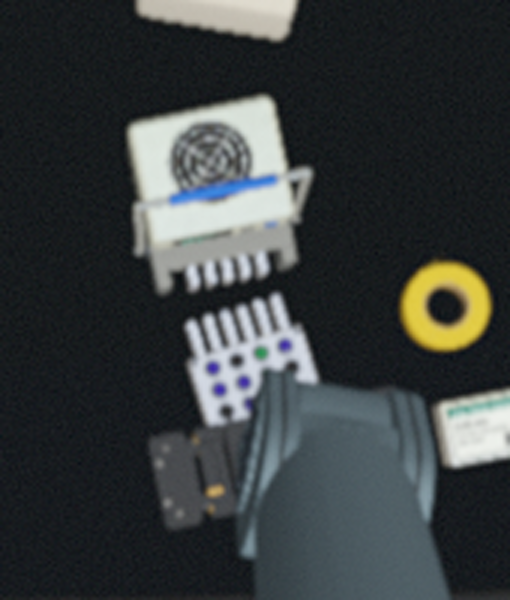

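```bash
cat >> h.py <<'E'
def look(tag,dx=70,free=(4,5,6),steps=(.004,.004,.04,3,.004,.004,.04)):
    im=optics.get_image('top');cv2.imwrite(f'pics/{tag}f.png',im[:,:,::-1])
    p=np.load('p.npy');c=cam('top');x0=chI(monitor.state()['position'])[0]+dx
    M=np.ones((384,512),np.uint8);q=proj(c,T(p[:3],box(x0-300,x0,-150,150,40,40)));cv2.fillConvexPoly(M,cv2.convexHull(np.round(q).astype(np.int32)),0)
    q,e,im,m,W=fit(p,im,mask=M>0,free=list(free),steps=steps)
    show(f'pics/{tag}.png',im,m,W);print('fit',round(e,2),'rel',rel(q).round(2),'d',q[3].round(2));np.save('p.npy',q)
E
python3 - <<'E'
from h import *
for u in ((330,195),(313,212),(365,200)): print(chI(ray(cam('top'),u,.04)))
look('f5',dx=66)
E
```

```text
[-114.8693899   -39.22892347   40.        ]
[-146.09162478    8.80102178   40.        ]
[-143.49006651 -117.50242933   40.        ]
fit 2.37 rel [-107.4    -4.39    5.53] d -1.63
```

View pics/f5.png

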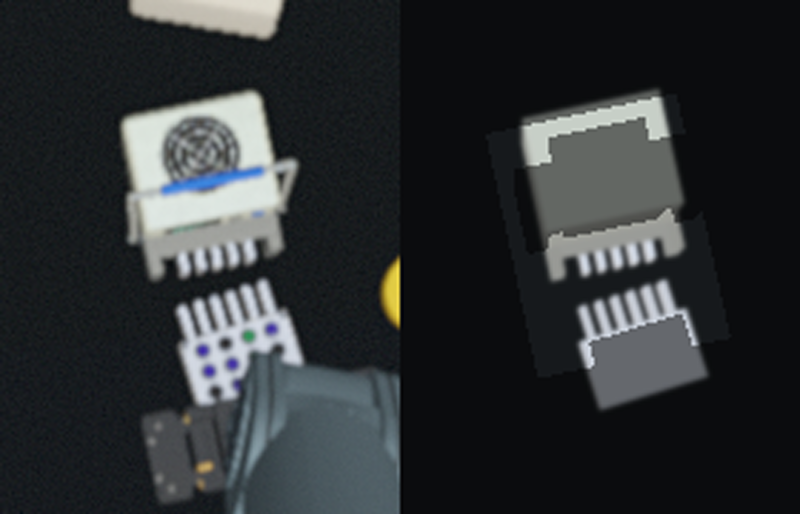

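```bash
python3 -m inch '[[0,-0.002,0.005,0,0,0,0.2],[0,-0.002,0.01,0,0,0,0.2],[0,-0.002,0.014,0,0,0,0.2],[0,-0.002,0.017,0,0,0,0.2],[0,-0.002,0.019,0,0,0,0.2],[0,-0.002,0.021,0,0,0,0.2],[0,-0.002,0.023,0,0,0,0.2],[-0.0005,-0.002,0.025,0,0,0,0.2],[-0.001,-0.002,0.027,0,0,0,0.2],[-0.0015,-0.002,0.028,0,0,0,0.2]]' && python3 - <<'E'
from h import *
where();look('f6',dx=64)
E
```

```text
clock: 6.03
position: [0.5, -0.1174, 0.0158]
tool_rot: [-1.578, 0.002, -1.384]
ft_force: [-8.1, -0.7, 7.5]
grip_width: 0.0529
t 6.03 ch [-147.4   -2.3   15.8] yaw -1.5691 rp [-1.578  0.002] F [-8.   0.8  7.5] w 0.0529
fit 3.55 rel [-103.6    -4.81    0.92] d -1.63
```

View pics/f6.png

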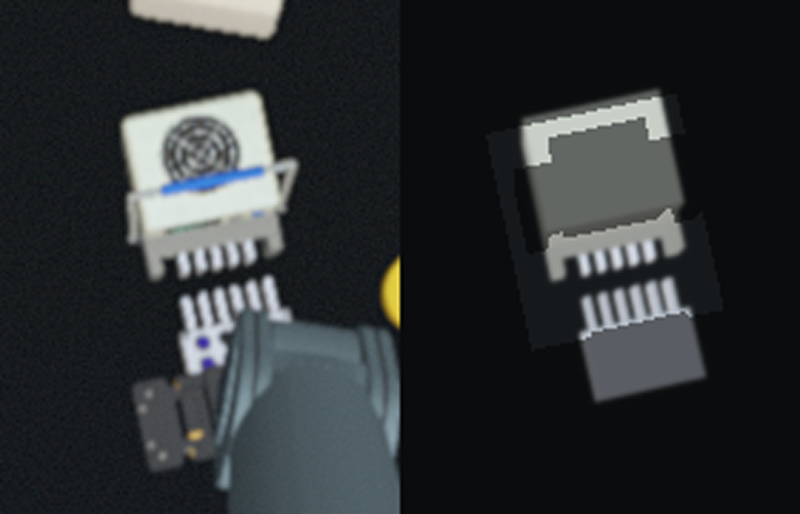

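```bash
python3 -m inch '[[0,0,0.001,0,0,0,0.2],[-0.0005,0,0.002,0,0,0,0.2],[-0.001,0,0.003,0,0,0,0.2],[-0.0015,0,0.004,0,0,0,0.2],[-0.002,0,0.005,0,0,0,0.2],[-0.0025,0,0.006,0,0,0,0.2],[-0.003,0,0.007,0,0,0,0.2],[-0.0035,0,0.008,0,0,0,0.2],[-0.004,0,0.009,0,0,0,0.2]]' && python3 - <<'E'
from h import *
where();look('f7',dx=64)
E
```

```text
clock: 6.83
position: [0.5069, -0.1131, 0.0156]
tool_rot: [-1.58, 0.001, -1.386]
ft_force: [-5.5, -3.4, 3.8]
grip_width: 0.0528
t 6.83 ch [-139.9    0.7   15.6] yaw -1.571 rp [-1.58e+00  1.00e-03] F [-6.  -2.3  3.8] w 0.0528
fit 4.17 rel [-96.46  -1.55  -1.28] d -1.63
```

View pics/f7.png

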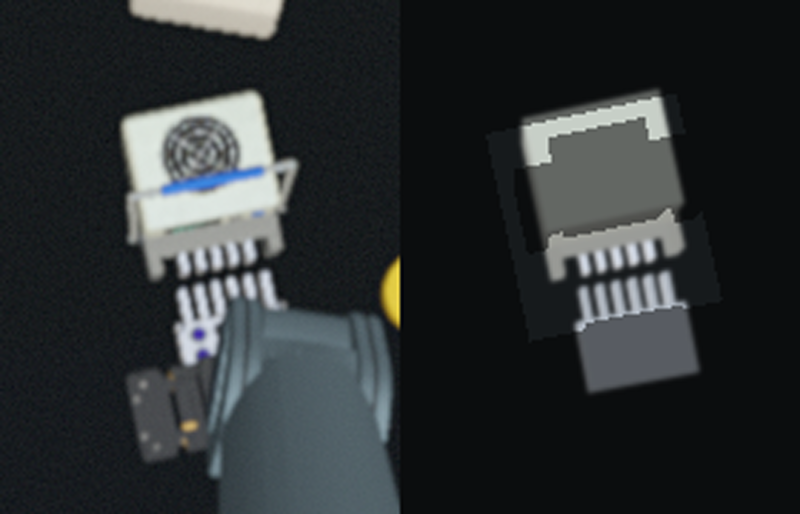

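```bash
python3 - <<'E'
from h import *
img=cv2.imread('pics/f7f.png')[:,:,::-1]
c=cam('top');p=np.load('p.npy')
x0=-139.9
def M(dx,poly=None):
    M=np.ones((384,512),np.uint8);q=proj(c,T(p[:3],box(x0-300,x0+dx,-150,150,40,40)));cv2.fillConvexPoly(M,cv2.convexHull(np.round(q).astype(np.int32)),0)
    return M>0
for dx in (60,70,76,82):
    m=M(dx)
    # exclude wrist disc: pixels right of col 305 & below row 172
    m[170:,304:]=False
    for y0 in (0,2):
        q0=p.copy();q0[5]+=y0/1e3;q0[6]+=0.02
        q,e,im,mm,W=fit(q0,img,mask=m,free=[3,4,5,6])
        print(dx,y0,round(e,2),rel(q).round(2),q[3].round(2))
show('pics/f7b.png',im,mm,W)
E
```

```text
60 0 2.81 [-9.663e+01 -2.250e+00 -3.000e-02] -1.63
60 2 2.81 [-96.55  -2.13  -0.32] -1.63
70 0 2.84 [-9.663e+01 -2.240e+00  6.000e-02] -1.63
70 2 2.85 [-96.58  -2.03  -0.16] -1.63
76 0 2.85 [-9.635e+01 -2.070e+00 -3.000e-02] -1.63
76 2 2.85 [-9.634e+01 -2.050e+00 -3.000e-02] -1.63
82 0 2.9 [-96.35  -1.99  -0.1 ] -1.63
82 2 2.9 [-9.637e+01 -2.070e+00 -5.000e-02] -1.63
```

View pics/f7b.png

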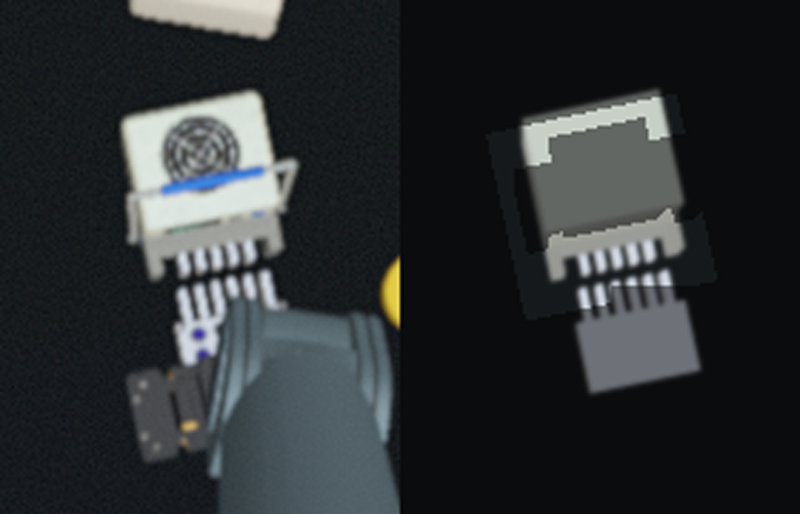

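```bash
python3 -m inch '[[0,0,0.001,0,0,0,0.2],[0,0,0.002,0,0,0,0.2],[-0.0002,0,0.003,0,0,0,0.2],[-0.0003,0,0.004,0,0,0,0.2],[-0.0004,0,0.005,0,0,0,0.2],[-0.0005,0,0.006,0,0,0,0.2],[-0.0005,0,0.007,0,0,0,0.2],[-0.0005,0,0.008,0,0,0,0.2],[-0.0005,0,0.009,0,0,0,0.2],[-0.0005,0,0.01,0,0,0,0.2]]' && cat >> h.py <<'E'
def look2(tag,dx=70,col=304,free=(4,5,6),rowoff=170):
    im=optics.get_image('top');cv2.imwrite(f'pics/{tag}f.png',im[:,:,::-1])
    p=np.load('p.npy');c=cam('top');x0=chI(monitor.state()['position'])[0]+dx
    M=np.ones((384,512),np.uint8);q=proj(c,T(p[:3],box(x0-300,x0,-150,150,40,40)));cv2.fillConvexPoly(M,cv2.convexHull(np.round(q).astype(np.int32)),0)
    M=M>0;M[rowoff:,col:]=False;p[6]=p[2]
    q,e,im,m,W=fit(p,im,mask=M,free=list(free))
    show(f'pics/{tag}.png',im,m,W);print('fit',round(e,2),'rel',rel(q).round(2),'d',q[3].round(2));np.save('p.npy',q)
E
python3 - <<'E'
from h import *
where();look2('f8',dx=64,col=302,rowoff=166)
E
```

```text
clock: 7.72
position: [0.5135, -0.1114, 0.0153]
tool_rot: [-1.587, 0.002, -1.387]
ft_force: [-13.2, -2.0, 12.8]
grip_width: 0.0528
t 7.72 ch [-133.1    1.2   15.3] yaw -1.5721 rp [-1.587  0.002] F [-13.4   0.5  12.8] w 0.0528
fit 3.02 rel [-89.61  -2.34   0.39] d -1.63
```

View pics/f8.png

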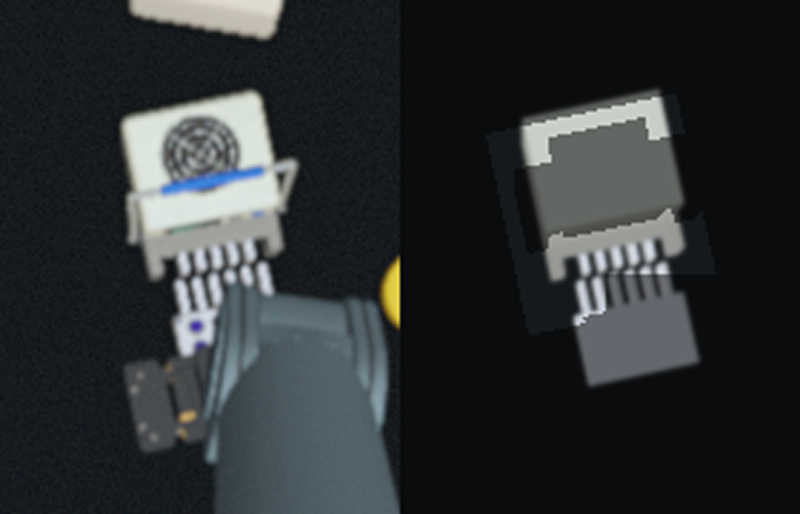

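```bash
python3 -m inch '[[0,-0.0015,-0.001,0,0,0,0.2],[0,-0.003,-0.001,0,0,0,0.2],[0,-0.003,-0.001,0,0,0,0.2]]' && python3 - <<'E'
from h import *
where()
im=cv2.imread('pics/f8f.png')[135:195,275:345];cv2.imwrite('pics/z8.png',cv2.resize(im,None,fx=10,fy=10,interpolation=cv2.INTER_CUBIC))
E
```

```text
clock: 8.02
position: [0.5135, -0.1114, 0.0187]
tool_rot: [-1.585, 0.002, -1.387]
ft_force: [-0.0, -0.1, -0.1]
grip_width: 0.0528
t 8.02 ch [-133.1    1.2   18.7] yaw -1.5719 rp [-1.585  0.002] F [-0.  -0.1 -0.1] w 0.0528
```

View pics/z8.png

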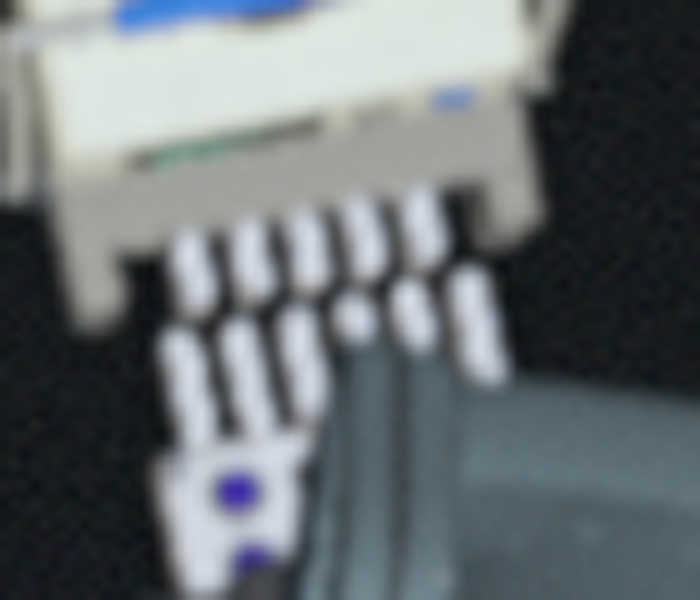

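```bash
python3 -m inch '[[0,-0.0015,0.001,0,0,0,0.2],[-0.0002,-0.0015,0.002,0,0,0,0.2],[-0.0004,-0.0015,0.003,0,0,0,0.2],[-0.0007,-0.0015,0.004,0,0,0,0.2],[-0.001,-0.0015,0.005,0,0,0,0.2]]' && python3 - <<'E'
from h import *
where()
look2('f9',dx=64,col=301,rowoff=165)
im=cv2.imread('pics/f9f.png')[135:195,275:345];cv2.imwrite('pics/z9.png',cv2.resize(im,None,fx=10,fy=10,interpolation=cv2.INTER_CUBIC))
E
```

```text
clock: 8.43
position: [0.5179, -0.1096, 0.0199]
tool_rot: [-1.586, 0.002, -1.387]
ft_force: [-3.9, -1.7, 0.5]
grip_width: 0.053
t 8.43 ch [-128.5    2.1   19.9] yaw -1.5722 rp [-1.586  0.002] F [-4.1 -0.9  0.5] w 0.053
fit 3.1 rel [-85.54  -0.85  -0.3 ] d -1.63
```

View pics/z9.png

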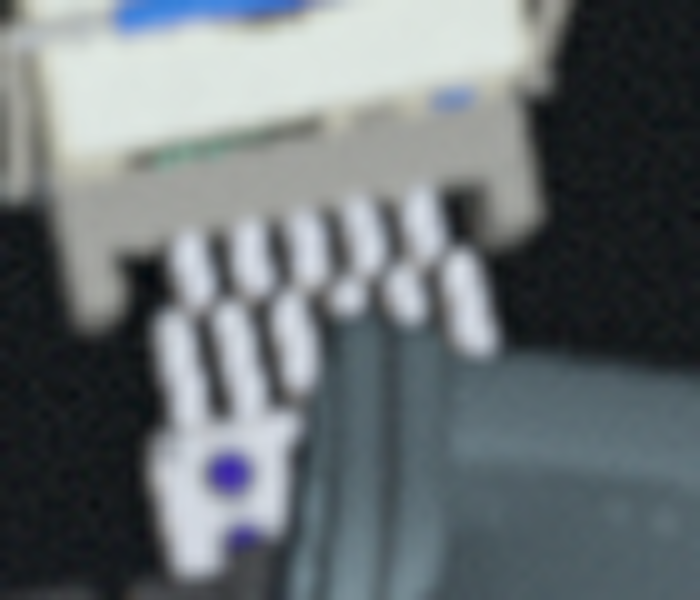

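```bash
python3 -m inch '[[0.0002,-0.0005,0.0015,0,0,0,0.2],[0.0002,-0.0005,0.0023,0,0,0,0.2],[0.0002,-0.0005,0.003,0,0,0,0.2],[0.0002,-0.0005,0.0037,0,0,0,0.2]]' && python3 - <<'E'
from h import *
where()
E
python3 -m inch '[[0,-0.0015,0.0015,0,0,0,0.2],[0,-0.0015,0.0022,0,0,0,0.2],[0,-0.0015,0.003,0,0,0,0.2],[0,-0.0015,0.0037,0,0,0,0.2]]' && python3 - <<'E'
from h import *
where()
E
```

```text
clock: 8.82
position: [0.5219, -0.1087, 0.0204]
tool_rot: [-1.586, 0.002, -1.386]
ft_force: [-2.7, -0.6, -0.4]
grip_width: 0.0527
t 8.82 ch [-124.3    2.3   20.4] yaw -1.5716 rp [-1.586  0.002] F [-2.7 -0.1 -0.4] w 0.0527
clock: 9.15
position: [0.5257, -0.1079, 0.0219]
tool_rot: [-1.586, 0.003, -1.386]
ft_force: [-3.9, -1.4, 0.1]
grip_width: 0.053
t 9.15 ch [-120.5    2.4   21.9] yaw -1.5715 rp [-1.586  0.003] F [-4.  -0.6  0.1] w 0.053
```

```bash
python3 - <<'E'
from h import *
look2('f10',dx=64,col=300,rowoff=162)
im=cv2.imread('pics/f10f.png')[135:195,275:345];cv2.imwrite('pics/z10.png',cv2.resize(im,None,fx=10,fy=10,interpolation=cv2.INTER_CUBIC))
E
python3 -m inch '[[0,0,0.0015,0,0,0,0.2],[0,0,0.0023,0,0,0,0.2],[0,0,0.003,0,0,0,0.2],[0,0,0.004,0,0,0,0.2],[0,0,0.005,0,0,0,0.2]]'; python3 -c "
from h import *
where()"
```

```text
fit 3.39 rel [-77.13  -0.53   0.51] d -1.63
clock: 9.62
position: [0.5308, -0.107, 0.0218]
tool_rot: [-1.586, 0.003, -1.386]
ft_force: [-4.2, -1.0, -0.2]
grip_width: 0.0528
t 9.62 ch [-115.3    2.4   21.8] yaw -1.5715 rp [-1.586  0.003] F [-4.3 -0.2 -0.2] w 0.0528
```

View pics/z10.png

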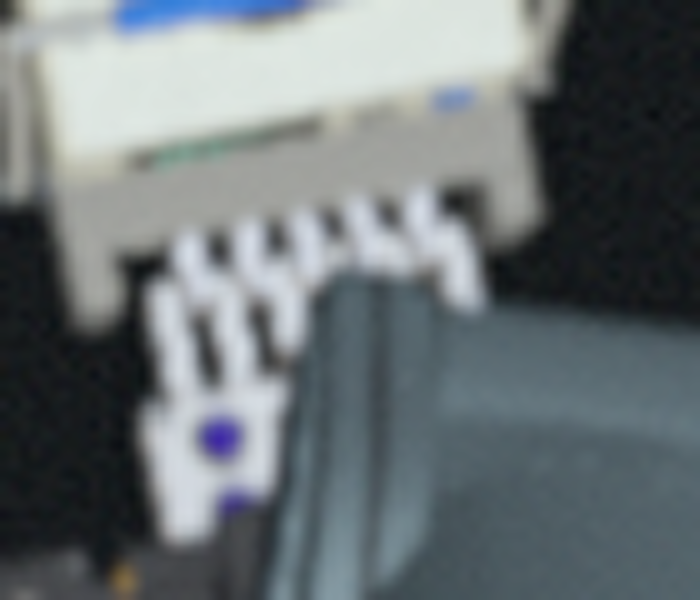

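```bash
python3 -m inch '[[0,-0.0003,0.0015,0,0,0,0.2],[0,-0.0003,0.0023,0,0,0,0.2],[0,-0.0003,0.003,0,0,0,0.2],[0,-0.0003,0.004,0,0,0,0.2],[0,-0.0003,0.005,0,0,0,0.2],[0,-0.0003,0.006,0,0,0,0.2],[0,-0.0003,0.007,0,0,0,0.2]]'; python3 -c "
from h import *
where()"
python3 -m inch '[[0,-0.0003,0.0015,0,0,0,0.2],[0,-0.0003,0.0023,0,0,0,0.2],[0,-0.0003,0.003,0,0,0,0.2],[0,-0.0003,0.0037,0,0,0,0.2]]'; python3 -c "
from h import *
where()"
```

```text
clock: 10.2
position: [0.5377, -0.1056, 0.0219]
tool_rot: [-1.586, 0.003, -1.386]
ft_force: [-3.4, -0.3, -0.4]
grip_width: 0.0528
t 10.2 ch [-108.2    2.4   21.9] yaw -1.5715 rp [-1.586  0.003] F [-3.4  0.4 -0.4] w 0.0528
clock: 10.53
position: [0.5415, -0.105, 0.0222]
tool_rot: [-1.586, 0.003, -1.386]
ft_force: [-4.1, -0.8, -1.0]
grip_width: 0.053
t 10.53 ch [-104.4    2.4   22.2] yaw -1.5715 rp [-1.586  0.003] F [-4.2 -0.1 -1. ] w 0.053
```

```bash
python3 -m inch '[[0,-0.0003,0.0012,0,0,0,0.2],[0,-0.0003,0.0018,0,0,0,0.2],[0,-0.0003,0.0024,0,0,0,0.2]]'; python3 -c "
from h import *
where()"
python3 -m inch '[[0,-0.0003,0.0012,0,0,0,0.2],[0,-0.0003,0.0018,0,0,0,0.2],[0,-0.0003,0.0022,0,0,0,0.2]]'; python3 -c "
from h import *
where()"
```

```text
clock: 10.78
position: [0.544, -0.1045, 0.0225]
tool_rot: [-1.585, 0.003, -1.386]
ft_force: [-3.8, -0.8, -0.7]
grip_width: 0.0529
t 10.78 ch [-101.9    2.4   22.5] yaw -1.5714 rp [-1.585  0.003] F [-3.9 -0.1 -0.7] w 0.0529
clock: 11.03
position: [0.5453, -0.1042, 0.0225]
tool_rot: [-1.587, 0.003, -1.386]
ft_force: [-6.1, -1.4, -1.1]
grip_width: 0.0527
t 11.03 ch [-100.5    2.4   22.5] yaw -1.5717 rp [-1.587  0.003] F [-6.2 -0.2 -1.1] w 0.0527
```

Force is rising right where home is expected; press a little further to confirm.

```bash
python3 -m inch '[[0,-0.0003,0.0014,0,0,0,0.2],[0,-0.0003,0.0018,0,0,0,0.2],[0,-0.0003,0.0022,0,0,0,0.2]]'; python3 -c "
from h import *
where()"
python3 -m inch '[[0,-0.0003,0.0018,0,0,0,0.2],[0,-0.0003,0.0024,0,0,0,0.2]]'; python3 -c "
from h import *
where()"
```

```text
clock: 11.28
position: [0.5455, -0.1041, 0.0222]
tool_rot: [-1.591, 0.004, -1.387]
ft_force: [-8.0, -1.4, -1.1]
grip_width: 0.0528
t 11.28 ch [-100.3    2.5   22.2] yaw -1.5724 rp [-1.591  0.004] F [-8.1  0.1 -1.1] w 0.0528
clock: 11.45
position: [0.5456, -0.104, 0.0218]
tool_rot: [-1.596, 0.004, -1.388]
ft_force: [-8.8, -0.6, -1.3]
grip_width: 0.0526
t 11.45 ch [-100.2    2.5   21.8] yaw -1.5733 rp [-1.596  0.004] F [-8.8  1.  -1.3] w 0.0526
```

```bash
python3 -m inch '[[0,-0.0003,0.002,0,0,0,0.2],[0,-0.0003,0.003,0,0,0,0.2],[0,-0.0003,0.004,0,0,0,0.2],[0,-0.0003,0.004,0,0,0,0.2]]'; python3 -c "
from h import *
where()"
python3 -m inch '[[0,0,-0.006,0,0,0,0.2],[0,0,-0.018,0.01,0,0,0.2],[0,-0.01,-0.035,0.02,0,0,0.0],[0,-0.045,-0.06,0.02,0,0,-0.5],[0,-0.085,-0.09,0.02,0,0,-1],[0,-0.12,-0.12,0.02,0,0,-1],[0,-0.15,-0.14,0.02,0,0,-1],[0,-0.17,-0.15,0.02,0,0,-1]]'; python3 - <<'E'
from h import *
where()
im=optics.get_image('top');cv2.imwrite('pics/t11f.png',im[:,:,::-1])
im=cv2.imread('pics/t11f.png')[100:210,240:380];cv2.imwrite('pics/z11.png',cv2.resize(im,None,fx=5.4,fy=5.4,interpolation=cv2.INTER_CUBIC))
im=optics.get_image('side');cv2.imwrite('pics/s11.png',cv2.resize(im[90:240,160:360,::-1],None,fx=4,fy=4,interpolation=cv2.INTER_CUBIC))
E
```

```text
clock: 11.78
position: [0.5457, -0.1039, 0.021]
tool_rot: [-1.603, 0.006, -1.39]
ft_force: [-11.4, -2.7, 0.5]
grip_width: 0.0529
t 11.78 ch [-100.1    2.6   21. ] yaw -1.5749 rp [-1.603  0.006] F [-11.7  -0.6   0.5] w 0.0529
clock: 12.45
position: [0.4037, -0.1315, 0.1985]
tool_rot: [-1.579, 0.004, -1.39]
ft_force: [1.3, 0.1, 0.1]
grip_width: 0.0148
t 12.45 ch [-244.8    1.7  198.5] yaw -1.5754 rp [-1.579  0.004] F [ 1.3 -0.1  0.1] w 0.0148
```

View pics/z11.png

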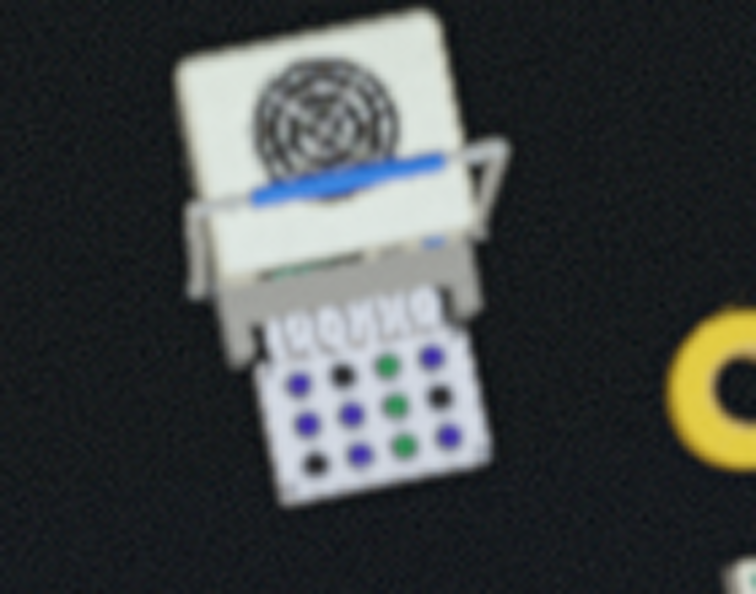

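View pics/s11.png

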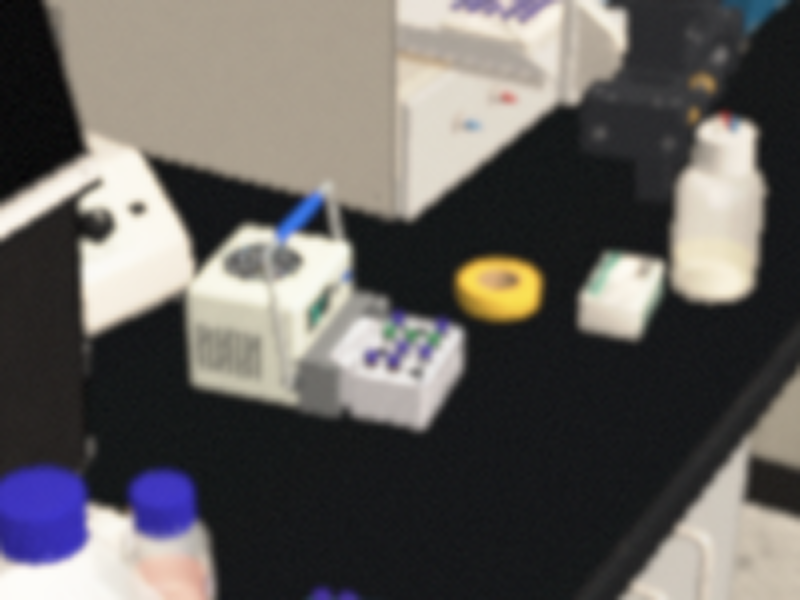

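```bash
python3 - <<'E'
from h import *
img=cv2.imread('pics/t11f.png')[:,:,::-1]
p=np.load('p.npy'); p[4:]=list(chT(-58,-1,0)[:2])+[p[2]]
for fr in ([4,5,6],[0,1,2,3,4,5,6]):
    q,e,im,m,W=fit(p,img,free=fr); print(round(e,2),q.round(4),rel(q).round(2))
    # bail angle from bar pixel
c=cam('top')
# blue sleeve centroid
hsv=cv2.cvtColor(img[100:180,250:350],cv2.COLOR_RGB2HSV);mk=((hsv[...,0]>100)&(hsv[...,0]<122)&(hsv[...,1]>120)&(hsv[...,2]>120)).astype(np.uint8)
n,l,s,ce=cv2.connectedComponentsWithStats(mk);k=1+s[1:,4].argmax();u=ce[k]+[250,100];print(u,s[k])
for a in np.arange(1.5,1.95,.05):
    P=T(p[:3],[[(12-109*np.cos(a)-6*np.sin(a))/1e3,0,(30+109*np.sin(a)-6*np.cos(a))/1e3]]);print(round(a,2),proj(c,P)[0].round(1),end=' ')
E
```

```text
2.02 [ 0.6446 -0.088   0.1853 -1.634   0.5856 -0.0991  0.1819] [-6.002e+01 -4.000e-02 -1.900e-01]
1.64 [ 0.6459 -0.0877  0.1821 -1.9072  0.5858 -0.0991  0.1843] [-61.18  -0.38   0.12]
[303.51327434 132.66371681] [ 37  29  35   9 113]
1.5 [307.  145.8] 1.55 [306.5 143.3] 1.6 [306.  140.9] 1.65 [305.5 138.5] 1.7 [304.9 136.1] 1.75 [304.4 133.7] 1.8 [303.8 131.4] 1.85 [303.3 129.1] 1.9 [302.7 126.9]
```

```bash
python3 - <<'E'
from h import *
img=cv2.imread('pics/t11f.png')[:,:,::-1]
p=np.load('p.npy');c=cam('top')
x,y,w,h=(240,100,140,110)
K=6
big=cv2.resize(img[y:y+h,x:x+w,::-1],None,fx=K,fy=K,interpolation=cv2.INTER_CUBIC)
def dr(P,col):
    q=((proj(c,P)-[x,y]+.5)*K).round().astype(int);cv2.polylines(big,[q],True,col,1)
def rect(x0,x1,y0,y1,z): return np.array([[x0,y0,z],[x1,y0,z],[x1,y1,z],[x0,y1,z]])/1e3
ch=p[:3]
dr(T(ch,rect(6,100,-56,56,95)),(0,0,255))
for s in(-1,1): dr(T(ch,rect(-24,6,s*45,s*56,49)),(0,0,255))
dr(T(ch,rect(-12,6,-45,45,51)),(0,0,255))
for i in range(-2,3): dr(T(ch,rect(-26,0,-1.6+14*i-2.9,-1.6+14*i+2.9,38)),(255,0,255))
b=np.r_[chT(-58,-0.5,0)[:2],ch[2]]
dr(T(b,rect(-30,30,-46,46,40)),(0,160,0));dr(T(b,rect(-30,30,-46,46,2)),(0,200,200))
for yy in(-35,-21,-7,7,21,35): dr(T(b,rect(30,58,yy-2.9,yy+2.9,38)),(0,160,0))
cv2.imwrite('pics/ov11.png',big[:600,:800])
E
```

```text
(no output)
```

View pics/ov11.png

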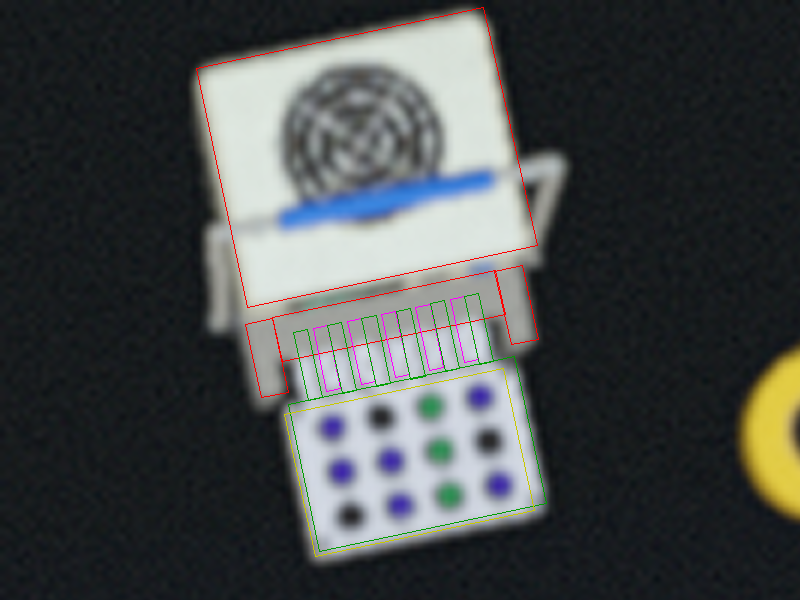

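```bash
python3 - <<'E'
from h import *
p=np.load('p.npy');p[:2]=chT(-2,0,0)[:2];np.save('p.npy',p)
where();go(62,0,198,-np.pi/2)
c=cam('top')
for a in (1.65,1.7,1.75,1.8):
    P=T(p[:3],[[(12-109*np.cos(a)-6*np.sin(a))/1e3,0,(30+109*np.sin(a)-6*np.cos(a))/1e3]]);print(a,proj(c,P)[0].round(1))
E
```

```text
t 12.55 ch [-240.5    0.5  200.3] yaw -1.5765 rp [-1.573  0.002] F [ 1.1 -0.5 -0.1] w 0.0071
rows: [-0.0013  0.0018  0.3025] [ 0.002 -0.006 -0.002] | [ 0.704 -0.077  0.198]
1.65 [305.7 139.4]
1.7 [305.1 137. ]
1.75 [304.6 134.6]
1.8 [304.  132.3]
```

```bash
python3 -m inch '[[0,0,0.02,0,0,0,-1],[0,0,0.05,0,0,0,-1],[0,0,0.085,0,0,0,-1],[0,0,0.12,0,0,0,-1],[0,0,0.155,0,0,0,-1],[0,0,0.19,0,0,0,-1],[-0.001,0,0.225,0,0,0,-1],[-0.001,0,0.255,0,0,0,-1],[-0.001,0,0.28,0,-0.006,0,-1],[-0.001,0,0.295,0,-0.006,0,-1],[-0.001,0,0.304,0,-0.006,0,-1],[-0.001,0,0.304,0,-0.006,0,-1]]' && python3 - <<'E'
from h import *
where();go(62,0,122,-np.pi/2)
im=optics.get_image('side');cv2.imwrite('pics/s12.png',cv2.resize(im[60:240,130:370,::-1],None,fx=3.3,fy=3.3,interpolation=cv2.INTER_CUBIC))
E
```

```text
clock: 13.55
position: [0.7079, -0.0751, 0.1987]
tool_rot: [-1.569, 0.002, -1.383]
ft_force: [-0.7, 0.9, 0.7]
grip_width: 0.0007
t 13.55 ch [ 66.7   1.1 198.7] yaw -1.5683 rp [-1.569  0.002] F [-0.5  1.1  0.7] w 0.0007
rows: [ 0.0012  0.0767 -0.0048] [-0.001  0.003 -0.002] | [ 0.704 -0.077  0.122]
```

View pics/s12.png

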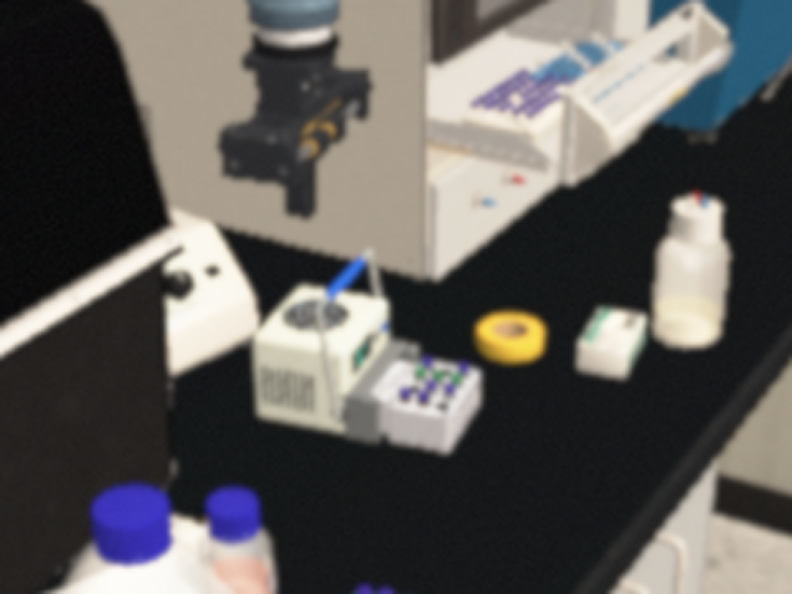

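```bash
python3 -m inch '[[0,0.015,-0.002,0,0,0,-1],[0.001,0.035,-0.003,0,0,0,-1],[0.001,0.055,-0.004,0,0,0,-1],[0.001,0.068,-0.004,0,0,0,-1],[0.001,0.075,-0.004,0,0,0,-1],[0.001,0.077,-0.004,0,0,0,-1]]' && python3 - <<'E'
from h import *
where()
im=optics.get_image('side');cv2.imwrite('pics/s13.png',cv2.resize(im[60:240,130:370,::-1],None,fx=3.3,fy=3.3,interpolation=cv2.INTER_CUBIC))
E
```

```text
clock: 14.1
position: [0.7019, -0.0773, 0.1205]
tool_rot: [-1.573, 0.003, -1.384]
ft_force: [-0.1, 0.1, 0.2]
grip_width: 0.0004
t 14.1 ch [ 60.4   0.  120.5] yaw -1.5691 rp [-1.573  0.003] F [-0.1  0.1  0.2] w 0.0004
```

View pics/s13.png

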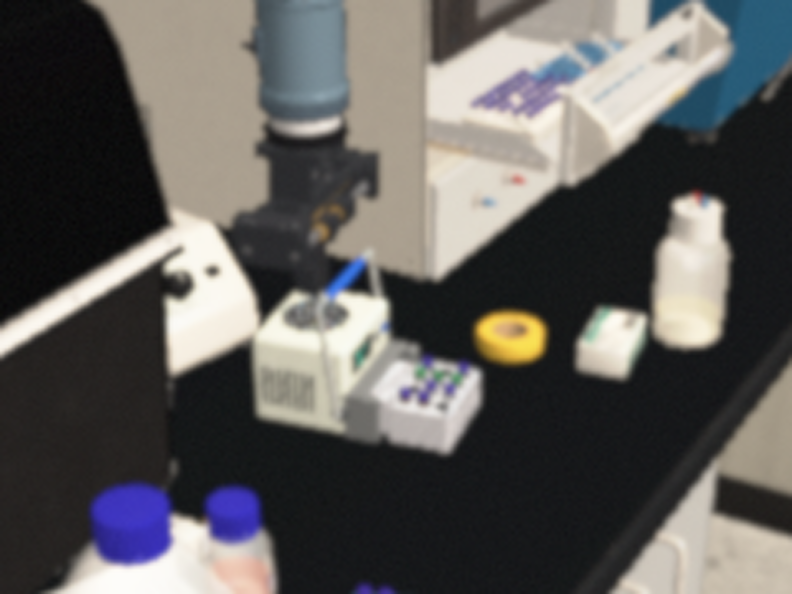

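```bash
python3 -m inch '[[0,-0.001,-0.006,0,0,0,-1],[0,-0.001,-0.013,0,0,0,-1],[0,-0.001,-0.02,0,0,0,-1],[0,-0.001,-0.027,0,0,0,-1],[0,-0.001,-0.034,0,0,0,-1],[0,0,-0.041,0,0,0,-1],[0,0.002,-0.049,0,0,0,-1],[0,0.004,-0.057,0,0,0,-1],[0,0.006,-0.065,0,0,0,-1],[0,0.008,-0.073,0,0,0,-1],[0,0.01,-0.08,0,0,0,-1],[0,0.011,-0.085,0,0,0,-1]]' && python3 - <<'E'
from h import *
where()
im=optics.get_image('side');cv2.imwrite('pics/s14.png',cv2.resize(im[60:240,130:370,::-1],None,fx=3.3,fy=3.3,interpolation=cv2.INTER_CUBIC))
E
```

```text
clock: 15.15
position: [0.6177, -0.0932, 0.1095]
tool_rot: [-1.573, 0.003, -1.384]
ft_force: [2.9, -0.2, -2.4]
grip_width: 0.0006
t 15.15 ch [-2.540e+01 -1.000e-01  1.095e+02] yaw -1.5692 rp [-1.573  0.003] F [ 2.8 -0.8 -2.4] w 0.0006
```

View pics/s14.png

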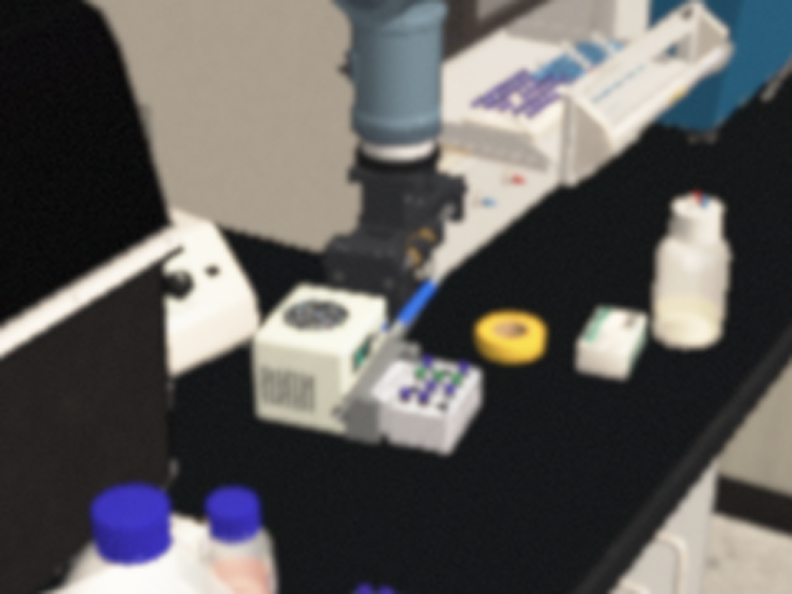

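```bash
python3 -m inch '[[0,0,-0.006,0,0,0,-1],[0,0.002,-0.012,0,0,0,-1],[0,0.005,-0.018,0,0,0,-1],[0,0.008,-0.024,0,0,0,-1],[0,0.012,-0.03,0,0,0,-1],[0,0.012,-0.03,0,0,0,-1],[0,0.002,-0.028,0,0,0,-1],[0,-0.02,-0.025,0,0,0,-1],[0,-0.045,-0.03,0,0,0,-1],[0,-0.05,-0.04,0,0,0,-1],[0,-0.05,-0.05,0,0,0,-1]]' && python3 - <<'E'
from h import *
where()
im=optics.get_image('side');cv2.imwrite('pics/s15f.png',im[:,:,::-1]);cv2.imwrite('pics/s15.png',cv2.resize(im[60:240,130:370,::-1],None,fx=3.3,fy=3.3,interpolation=cv2.INTER_CUBIC))
c=cam('side');p=np.load('p.npy')
for a in (0.7,.75,.8,.85,.9,.95,1.0):
    P=T(p[:3],[[(12-109*np.cos(a)-6*np.sin(a))/1e3,y,(30+109*np.sin(a)-6*np.cos(a))/1e3] for y in (-.04,.04)]);print(a,((proj(c,P)-[130,60]+.5)*3.3).round(0).tolist(),P[0,2].round(3), (12-109*np.cos(a)-6*np.sin(a)).round(0))
E
```

```text
clock: 16.12
position: [0.5677, -0.1034, 0.161]
tool_rot: [-1.572, 0.002, -1.384]
ft_force: [-0.2, -0.2, -0.6]
grip_width: 0.0001
t 16.12 ch [-76.3  -1.  161. ] yaw -1.5697 rp [-1.572  0.002] F [-0.3 -0.2 -0.6] w 0.0001
0.7 [[465.0, 319.0], [437.0, 359.0]] 0.096 -75.0
0.75 [[462.0, 314.0], [434.0, 354.0]] 0.1 -72.0
0.8 [[458.0, 309.0], [430.0, 349.0]] 0.104 -68.0
0.85 [[455.0, 305.0], [426.0, 344.0]] 0.108 -64.0
0.9 [[451.0, 301.0], [422.0, 340.0]] 0.112 -60.0
0.95 [[446.0, 297.0], [417.0, 336.0]] 0.115 -56.0
1.0 [[442.0, 293.0], [413.0, 332.0]] 0.118 -52.0
```

View pics/s15.png

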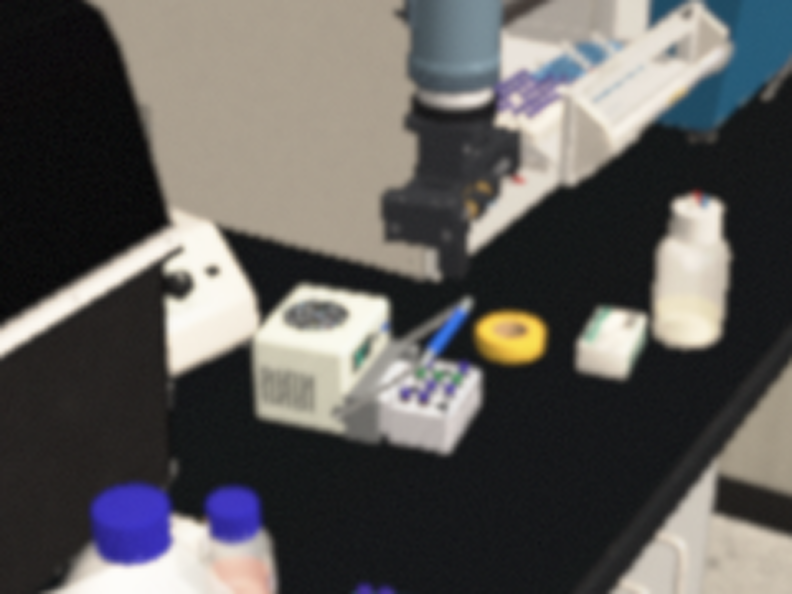

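```bash
python3 -m inch '[[0,0.02,-0.001,0,0,0,-1],[0,0.042,-0.002,0,0,0,-1],[0,0.054,-0.003,0,0,0,-1],[0,0.06,-0.004,0,0,0,-1],[0,0.065,-0.007,0,0,0,-1],[0,0.07,-0.01,0,0,0,-1],[0,0.075,-0.013,0,0,0,-1],[0,0.08,-0.0155,0,0,0,-1],[0,0.084,-0.017,0,0,0,-1],[0,0.088,-0.019,0,0,0,-1]]' && python3 - <<'E'
from h import *
where()
im=optics.get_image('side');cv2.imwrite('pics/s16.png',cv2.resize(im[60:240,130:370,::-1],None,fx=3.3,fy=3.3,interpolation=cv2.INTER_CUBIC))
E
```

```text
clock: 17.0
position: [0.5453, -0.1075, 0.0714]
tool_rot: [-1.576, 0.003, -1.386]
ft_force: [-0.1, 0.5, -0.3]
grip_width: 0.0002
t 17.0 ch [-99.1  -0.9  71.4] yaw -1.5709 rp [-1.576  0.003] F [ 0.   0.5 -0.3] w 0.0002
```

View pics/s16.png

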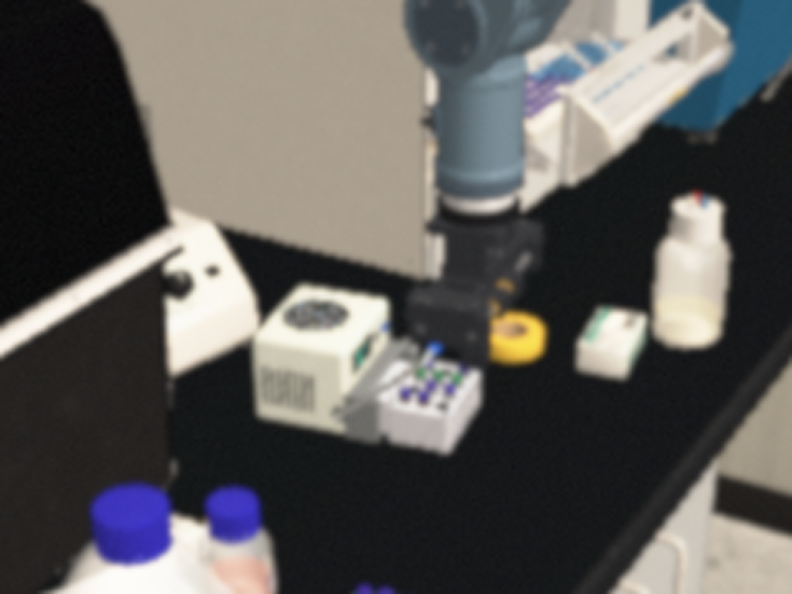

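```bash
python3 -m inch '[[0,-0.02,-0.001,0,0,0,-1],[0,-0.045,0,0,0,0,-1],[0,-0.065,0.012,0,0,0,-1],[0,-0.065,0.024,0,0,0,-1],[0,-0.065,0.028,0,0,0,-1],[0,-0.065,0.028,0,0,0,-1]]' && python3 - <<'E'
from h import *
where()
im=optics.get_image('side');cv2.imwrite('pics/s17f.png',im[:,:,::-1]);cv2.imwrite('pics/s17.png',cv2.resize(im[120:210,200:320,::-1],None,fx=6.6,fy=6.6,interpolation=cv2.INTER_CUBIC))
c=cam('side');p=np.load('p.npy')
for a in (0.5,.6,0.7,.75,.8,.9):
    P=T(p[:3],[[(12-109*np.cos(a)-6*np.sin(a))/1e3,y,(30+109*np.sin(a)-6*np.cos(a))/1e3] for y in (-.04,.04)]);print(a,((proj(c,P)-[200,120]+.5)*6.6).round(0).tolist(),P[0,2].round(3), (12-109*np.cos(a)-6*np.sin(a)).round(0))
E
```

```text
clock: 17.55
position: [0.5731, -0.102, 0.1355]
tool_rot: [-1.577, 0.003, -1.385]
ft_force: [-0.3, 0.6, -0.5]
grip_width: 0.0004
t 17.55 ch [-70.8  -0.5 135.5] yaw -1.5701 rp [-1.577  0.003] F [-0.1  0.6 -0.5] w 0.0004
0.5 [[491.0, 280.0], [436.0, 362.0]] 0.077 -87.0
0.6 [[481.0, 260.0], [425.0, 341.0]] 0.087 -81.0
0.7 [[469.0, 241.0], [413.0, 321.0]] 0.096 -75.0
0.75 [[462.0, 232.0], [405.0, 311.0]] 0.1 -72.0
0.8 [[455.0, 223.0], [398.0, 302.0]] 0.104 -68.0
0.9 [[439.0, 205.0], [381.0, 284.0]] 0.112 -60.0
```

View pics/s17.png

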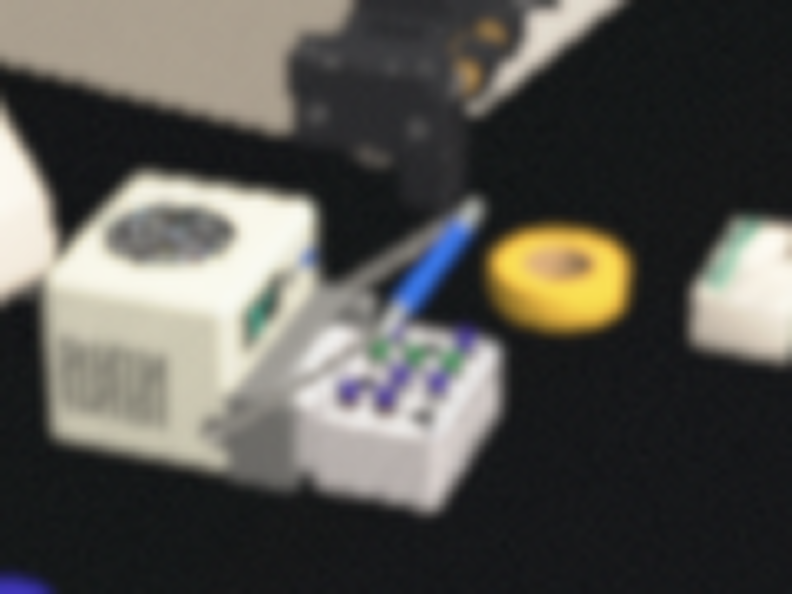

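```bash
python3 -m inch '[[0,0.012,0.001,0,0,0,-1],[0,0.022,0.001,0,0,0,-1],[0,0.028,0,0,0,0,-1],[0,0.032,-0.002,0,0,0,-1],[0,0.036,-0.004,0,0,0,-1],[0,0.04,-0.006,0,0,0,-1],[0,0.044,-0.008,0,0,0,-1],[0,0.048,-0.011,0,0,0,-1]]' && python3 - <<'E'
from h import *
where()
im=optics.get_image('side');cv2.imwrite('pics/s18.png',cv2.resize(im[120:210,200:320,::-1],None,fx=6.6,fy=6.6,interpolation=cv2.INTER_CUBIC))
E
```

```text
clock: 18.27
position: [0.5609, -0.1043, 0.0868]
tool_rot: [-1.577, 0.003, -1.385]
ft_force: [0.2, 0.4, 0.6]
grip_width: 0.0005
t 18.27 ch [-83.2  -0.6  86.8] yaw -1.5706 rp [-1.577  0.003] F [0.3 0.3 0.6] w 0.0005
```

View pics/s18.png

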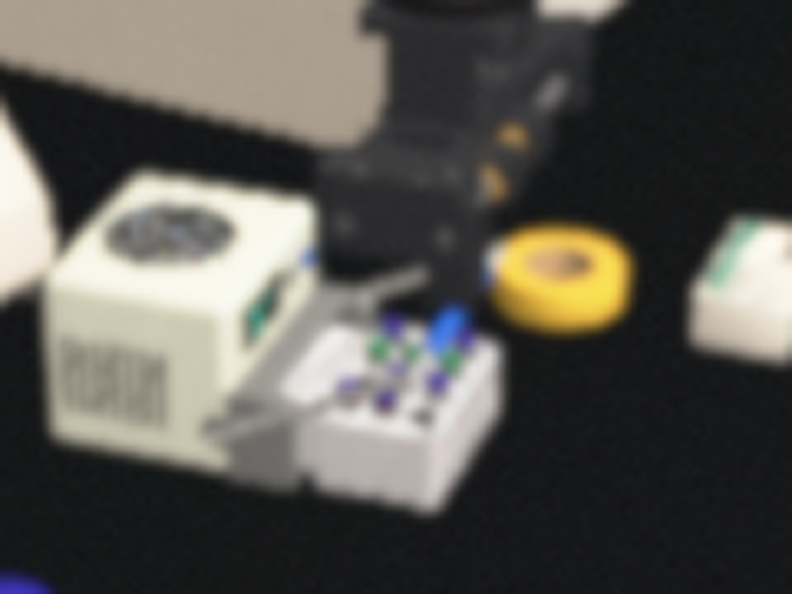

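```bash
python3 -m inch '[[0,0.003,-0.002,0,0,0,-1],[0,0.007,-0.004,0,0,0,-1],[0,0.011,-0.006,0,0,0,-1],[0,0.015,-0.0075,0,0,0,-1],[0,0.019,-0.009,0,0,0,-1],[0,0.023,-0.0105,0,0,0,-1],[0,0.027,-0.012,0,0,0,-1],[0,0.031,-0.0135,0,0,0,-1]]' && python3 - <<'E'
from h import *
where()
im=optics.get_image('side');cv2.imwrite('pics/s19.png',cv2.resize(im[120:210,200:320,::-1],None,fx=6.6,fy=6.6,interpolation=cv2.INTER_CUBIC))
E
```

```text
clock: 18.98
position: [0.5465, -0.1068, 0.0548]
tool_rot: [-1.578, 0.003, -1.385]
ft_force: [1.1, -0.0, 1.2]
grip_width: 0.0002
t 18.98 ch [-97.8  -0.4  54.8] yaw -1.5708 rp [-1.578  0.003] F [ 1.  -0.2  1.2] w 0.0002
```

View pics/s19.png

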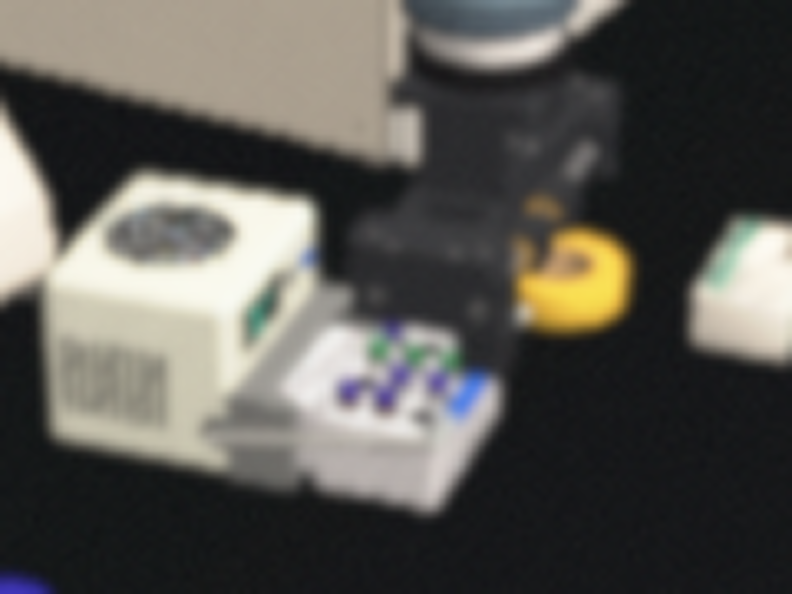

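```bash
python3 -m inch '[[0,0.003,-0.001,0,0,0,-1],[0,0.006,-0.002,0,0,0,-1],[0,0.009,-0.0025,0,0,0,-1],[0,0.012,-0.003,0,0,0,-1],[0,0.015,-0.003,0,0,0,-1],[0,0.018,-0.003,0,0,0,-1]]' && python3 - <<'E'
from h import *
where()
im=optics.get_image('side');cv2.imwrite('pics/s20.png',cv2.resize(im[120:210,200:320,::-1],None,fx=6.6,fy=6.6,interpolation=cv2.INTER_CUBIC))
E
```

```text
clock: 19.53
position: [0.5422, -0.1074, 0.0357]
tool_rot: [-1.58, 0.004, -1.386]
ft_force: [-0.7, -0.5, 1.1]
grip_width: 0.0006
t 19.53 ch [-102.2   -0.2   35.7] yaw -1.5709 rp [-1.58   0.004] F [-0.8 -0.4  1.1] w 0.0006
```

View pics/s20.png

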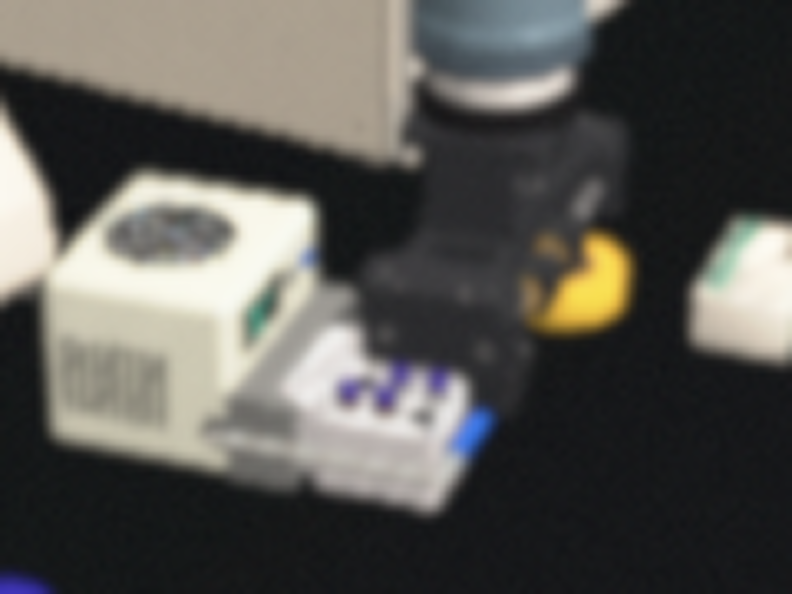

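```bash
python3 -m inch '[[0,0.002,0,0,0,0,-1],[0,0.004,0,0,0,0,-1],[0,0.006,0,0,0,0,-1],[0,0.006,0,0,0,0,-1]]' && python3 -c "
from h import *
where()"; python3 -m inch '[[0,0.001,0.001,0,0,0,-1],[0,0.0015,0.001,0,0,0,-1],[0,0.002,0.001,0,0,0,-1]]' && python3 - <<'E'
from h import *
where()
im=optics.get_image('side');cv2.imwrite('pics/s21.png',cv2.resize(im[120:210,200:320,::-1],None,fx=6.6,fy=6.6,interpolation=cv2.INTER_CUBIC))
E
```

```text
clock: 19.92
position: [0.5419, -0.1074, 0.0294]
tool_rot: [-1.581, 0.004, -1.386]
ft_force: [-0.7, -0.0, 4.2]
grip_width: 0.0005
t 19.92 ch [-1.024e+02 -1.000e-01  2.940e+01] yaw -1.571 rp [-1.581  0.004] F [-0.7  0.1  4.2] w 0.0005
clock: 20.17
position: [0.5421, -0.1074, 0.0287]
tool_rot: [-1.583, 0.004, -1.386]
ft_force: [-9.0, 2.0, 26.2]
grip_width: 0.0003
t 20.17 ch [-102.3   -0.2   28.7] yaw -1.5712 rp [-1.583  0.004] F [-8.5  3.7 26.2] w 0.0003
```

View pics/s21.png

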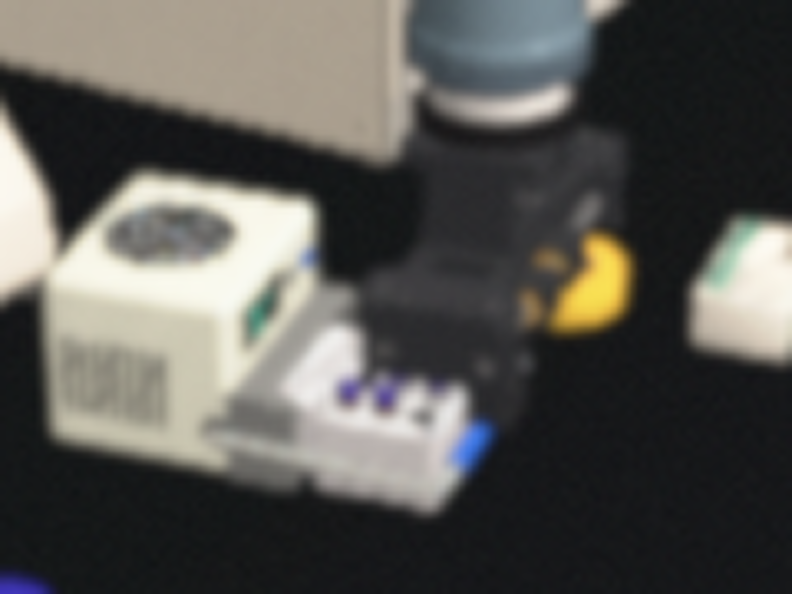

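```bash
python3 -m inch '[[0,-0.002,0,0,0,0,-1],[0,-0.006,0,0,0,0,-1],[0,-0.02,-0.004,0,0,0,-1],[0,-0.05,-0.02,0,0,0,-1],[0,-0.085,-0.05,0,0,0,-1],[0,-0.12,-0.08,0,0,0,-1],[0,-0.15,-0.11,0,0,0,-1],[0,-0.17,-0.135,0,0,0,-1],[0,-0.18,-0.15,0,0,0,-1],[0,-0.18,-0.15,0,0,0,-1]]' && python3 - <<'E'
from h import *
where()
im=optics.get_image('side');cv2.imwrite('pics/s22f.png',im[:,:,::-1]);cv2.imwrite('pics/s22.png',cv2.resize(im[120:210,200:320,::-1],None,fx=6.6,fy=6.6,interpolation=cv2.INTER_CUBIC))
im=optics.get_image('top');cv2.imwrite('pics/t22f.png',im[:,:,::-1]);cv2.imwrite('pics/t22.png',cv2.resize(im[100:210,240:380,::-1],None,fx=5.4,fy=5.4,interpolation=cv2.INTER_CUBIC))
c=cam('side');p=np.load('p.npy')
for a in (0,.05,.1,.15):
    P=T(p[:3],[[(12-109*np.cos(a)-6*np.sin(a))/1e3,y,(30+109*np.sin(a)-6*np.cos(a))/1e3] for y in (-.04,.04)]);print(a,((proj(c,P)-[200,120]+.5)*6.6).round(0).tolist())
E
```

```text
clock: 21.05
position: [0.3952, -0.1365, 0.2127]
tool_rot: [-1.58, 0.003, -1.389]
ft_force: [0.8, 0.2, 0.4]
grip_width: -0.0001
t 21.05 ch [-252.1   -1.7  212.7] yaw -1.5741 rp [-1.58   0.003] F [0.8 0.1 0.4] w -0.0001
0 [[511.0, 382.0], [457.0, 466.0]]
0.05 [[511.0, 372.0], [458.0, 456.0]]
0.1 [[511.0, 362.0], [458.0, 446.0]]
0.15 [[511.0, 352.0], [457.0, 435.0]]
```

View pics/s22.png

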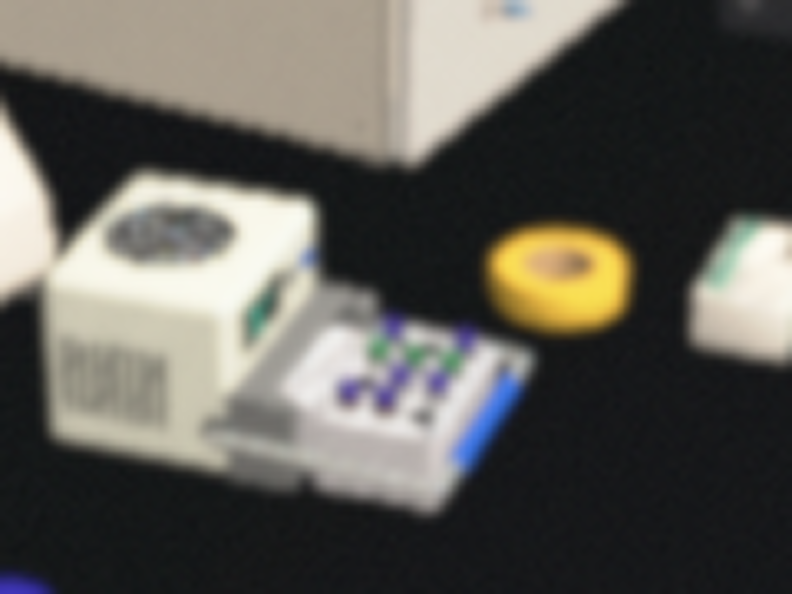

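View pics/t22.png

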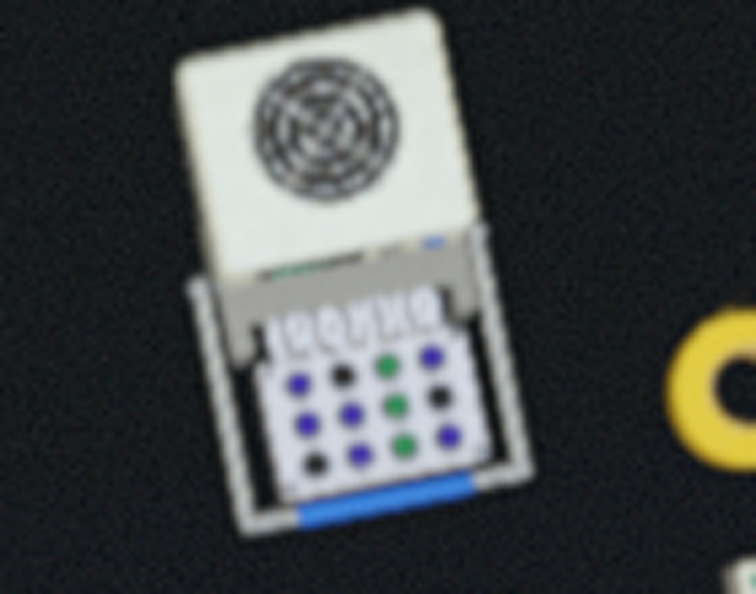

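View pics/t22f.png

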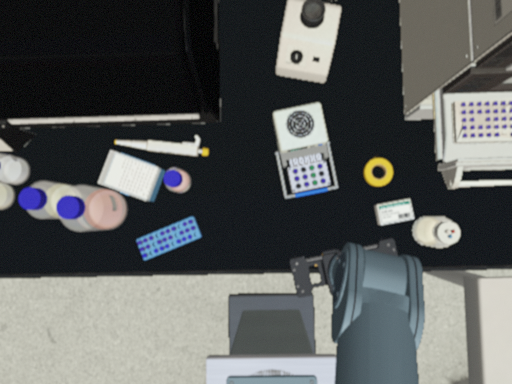

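```bash
python3 -c "
from bench import close_job
print(close_job())"
```

```text
the job is handed in; nothing more can be done
None
```

The cold block is docked in the chiller and the bail is shut behind it. I handed the job in at about 21 s of the 72 s.

**Docking:** I nudged the block from the right side, then pushed it from behind with two fingers. I squared and shifted it onto the comb using the top camera, never lifting it. The fins went into the gaps and slid in at 3–4 N of push. The block came to a hard stop where home was expected, and I pressed it there with about 12 N. The highest push was about 13 N, before the fins met. It came from pressing down on the block by mistake, and I eased that off.

**Bail:** I pushed the bar forward from behind. My first try at pressing it down missed, because the finger passed in front of the bar without touching anything. The second try pressed it down to a hard stop with the fingertip 28.7 mm up, where 29 mm is expected when shut. The stop was felt at 26 N.

**Last checks:**
- **Bail:** the side picture shows the sleeve where a fully shut bail should be. The top picture shows the bar lying behind the squared block.
- **Bystanders:** they are where they started, as far as the final top picture shows.
- **Robot:** it is well clear and reads about 1 N or less.

**One disagreement:** my image fit put the docked block at x = -60 to -61 mm, not -58 mm. An overlay showed the chiller's own cheeks about 2–3 mm off in the same direction, so I took this as an error in locating the chiller. The hard stop and the bail closing both point to the block being home.

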